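Load and clamp the battery pack of a market stall's counter scale

TASK

Fit the loose battery pack into the dock of the counter scale: hook its tongue in under the fixed lip, let its other end down inside the dock and let go of it. Then swing the hinged clamp plate over and press it all the way shut, so that the pack is driven fully home and stays there. Leave the jars and the bowl where they stand.

Things in the scene. Friction and masses are not known exactly. Their poses are not given: they have to be found in the camera images.
- pack: Battery pack: black plastic block 110 (x) x 54 (y) x 50 mm, 0.3 to 0.65 kg, lying loose on its underside. A flat tongue sticks out of its +x end at the bottom: 18 long, 36 wide, 10 thick, flush with the underside. Origin: centre of the block's underside; tongue tip at x = +73, plain heel end at x = -55. Home: this frame on dock within about 3 mm.
- pack_toe (a point): Point on the pack: middle of the lower edge of the tongue's tip (73, 0, 0 mm in the pack's frame).
- pack_heel (a point): Point on the pack: middle of the lower edge of the heel end (-55, 0, 0 mm in the pack's frame).
- scale: The white counter scale with its grey battery dock on the robot's side. Fixed. Origin: on the counter under the dock's middle; axes as dock. Room beside the dock: housing from y = -75 mm on (x = -90 to 210), 72 high over the counter, its steel pan 92; the dock's hinge posts at x = -95 to -73, |y| = 33 to 42, 87 high.
- dock (a point): Centre of the dock floor, 20 mm above the counter; +x along the dock to the lip end, z up. The pack cannot go in flat: it enters tongue end down by about 15 degrees, heel above the heel wall, tongue slid under the lip to the end wall; then the heel swings down inside the heel wall. Side rails, inner faces y = +-29.5 mm, 10 high, stand at |x| = 25 to 55; none between.
- dock_lip (a point): Middle of the lip's lower free edge, at (65, 0, 17) mm from dock. The lip, 76 wide, 6 thick (top at z = 23), hangs over the tongue's slot from here to the end wall, whose inner face is at x = 75 in the dock's axes.
- heel_wall (a point): Middle of the top inner edge of the dock's heel wall, at (-58, 0, 24) mm from dock. The wall is 6 thick, 56 wide, 24 high above the dock floor.
- spring_pad (a joint): Sinking of the sprung brass contact block in the dock floor (16 x 30 mm, centre at x = -42 mm in the dock): 0 = its top 14 mm above the floor, 0.014 = level with it. It holds the pack's heel end up by about 7 degrees until the clamp presses it down; it pushes with 6 N at first, 12 N when level.
- clamp_hinge (a point): Middle of the clamp's hinge axis, which lies along the dock's y, at (-84, 0, 60) mm in the dock's frame.
- clamp_edge (a point): Point on the clamp plate's outer face, 124 mm from the hinge axis, near its free edge. The clamp: a steel plate 58 wide, 5 thick, reaching 136 mm from the hinge, a rounded bar along the free edge; on its inner side a presser pad 39 to 59 mm from the hinge that bears on the pack's heel end.
- clamp (a joint): Clamp angle, rad: 0 = shut (hard stop), plate level over the dock, outer face 61 mm over the dock floor; 1.57 = upright at the heel end; starts at 1.6 to 1.95, upright or leaning back away from the lip. Stiff friction hinge (0.7 N m): it stays where left, and must be pressed shut: near the end about 10 N down at the free edge.
- jar_a: A preserve jar, 74 mm in diameter, 85 high; leave alone. Origin: centre of its underside.
- jar_b: A preserve jar like the other; leave alone. Origin: centre of its underside.
- bowl: A small steel bowl, 110 mm in diameter, 45 high; leave alone. Origin: centre of its underside.
Mind the look-alikes: they are no part of the job. Of the things that look like the pack, the smallest one is meant.

How it is judged:
By the outcome, as a careful person would: the job done as asked, in the order asked, and still so for the second after the job is handed in, with the robot touching nothing.
It also fails if it takes over 59 s, if anything falls off the work surface, if the arm or the gripper's body presses on something with over 40 N, if the wrist force passes 120 N, or if a joint passes its speed limit or range.

ROBOT

A 6-joint arm with a two-finger parallel gripper is mounted at the origin on the work surface. World frame = base frame: x ahead of the robot, y to its left, z up, the work surface at z = 0. Lengths are in m, angles in rad, forces in N, time in s.
With the tool pointing down it reaches from about 0.425 to 0.95 m from the base axis. Payload 3.5 kg.
Tool frame: the origin (TCP) lies at the centre of the arm's flange, where the gripper is bolted on; the fingertips stand 173 mm ahead of it and the grasp point (between the pads) lies 155 mm ahead of it (ctrl.tcp_to_grasp is the distance from the TCP to the grasp point, in m); z points along the fingers, x is the direction in which the jaws open and shut, and the axes are right-handed (so a half turn about z gives the same grasp; the last joint's range is limited). The gripper opens to 85 mm and grips with 20 to 120 N. Pads are 22 mm wide; open, the fingers measure 114 mm over their backs; the gripper's body (76 mm by 85 mm) begins 54 mm behind the grasp point. The pads swing forward as they close: fully open they stand 13 mm farther back than shut.
Start: joints at [1.156, 0.286, 1.577, -0, 1.279, -0.15], TCP at [0.177, 0.651, 0.405] pointing down, gripper open.
Joint ranges: [-2.77, 2.77], [-0.9, 2.22], [0.21, 2.48], [-1.53, 4.67], [0.24, 2.81], [-2.84, 2.84]. Speed limits (rad/s): [2.79, 2.79, 3.14, 3.14, 3.14, 3.14].

INTERFACE

Orientations are given as a unit quaternion [x, y, z, w].
In Python, from plant import readout, imaging, ctrl, spotter gives the robot as it stands.
- The arm moves only by the tool apply_moves, never from a script. Its argument "steps" is a list of rows, each an object of numbers: "tx", "ty", "tz": the shift along the tool's x, y, z in mm; "wx", "wy", "wz": the turn, a rotation vector about the tool's x, y, z in rad. In form: [{"tx": .., "ty": .., "tz": .., "wx": .., "wy": .., "wz": ..}, ...]. A call has 1 to 12 rows; each row is the pose to reach, as a shift and turn from the pose commanded when the call began, along the tool's axes at that moment; what a row does not reach only later rows make up. A row lasts 1/10 s, in which the tool goes at most 50 mm and 8.59 degrees, less where a joint would pass 70% of its speed; a pose out of reach is approached as far as the arm can. A call with a gripper value outside its range is refused whole. "hand" is the opening, from 0 (shut) to 1 (fully open), set as the call begins (left out, the last holds). The fingers move at their own pace and stop on an object; "force" is the grip in N (left out, the last holds). Time passes only in rows, so rows that repeat a pose let the fingers close. It gives the time, the measured TCP pose, the force and the opening at its end, in the units of the state.
- readout.get_state(): the state, without advancing time (a new reading comes with each control period).
- imaging.read_camera(name): name is "side" or "top" or "wrist"; returns a dict with "img" (480x640x3 uint8, red, green, blue), "vfov" (degrees; the focal length in pixels is half the picture's height over the tangent of half this angle, whatever the lens; pixels are square), "cx", "cy" (the principal point, pixels), "R" (3x3) and "t" (3): a world point X has camera coordinates R X + t; the wrist camera has in their place "tool_from_camera" (4x4, takes a point from camera to tool coordinates, whose origin is the TCP and whose axes are the tool frame's). Camera axes: x right, y down, z forward; pixel columns grow to the right and rows downward; lengths in m; the calibration is good to about 2 mm. A picture is of the moment at which its call begins: read the wrist's pose just before it. There is no depth.
- ctrl.sign_off(): hands the job in, once; it reports no verdict.
Trained networks look in the newest picture that a camera, given by its name, has taken for a name from the list of things; names that differ only in an ending like _2 or _b are one class to them, and where a whole thing is asked for, a point or a joint stands for the part that bears it (a point fixed in the world has none). Each returns a list of dicts, best first, with "confidence" (0 to 1); they miss things now and then, are a little off and sometimes report something else, mostly with a low value. They report only what shows in the picture. A call takes as long as a camera call. They do not tell look-alikes from the thing itself.
- spotter.trace(camera, label): "region" (480x640 bool, what is visible of it) and "uv" ([column, row] in pixels, amid what is visible of it).
The state is a dict: "time": time; "qpos": joint angles; "dq": joint speeds; "joint_efforts": joint torques, N m; "eef_pos": TCP position; "tcp_rot": TCP orientation; "contact_force": force on the tool from outside, world axes, zero at the start; "wrist_torque": the same for the moment, N m; "opening": opening from 0.0 (shut) to 1.0 (fully open).
Only numpy, scipy, OpenCV 4.12 (cv2) and the standard library are available. Lean on these libraries where they do the work, as an engineer would, in place of code of your own. Each camera call takes 0.05 s, during which the arm holds its last target.

## Working session

There is one attempt and no reset: what is moved stays moved. The work goes in short steps, Python scripts to look and compute and a tool call to move; the robot and the scene stay as the last step left them, time stands still between calls to the robot, and variables do not carry over. Pictures are saved under pics/ and viewed, and the job is handed in when it is done.

Besides the shell and the picture viewer there is one more tool, called as a command line: name --argument value ..., lists and objects as JSON in quotes. apply_moves: Moves the arm, as the interface text tells. Its arguments: {"type":"object","properties":{"steps":{"type":"array","items":{"type":"object","properties":{"tx":{"type":"number"},"ty":{"type":"number"},"tz":{"type":"number"},"wx":{"type":"number"},"wy":{"type":"number"},"wz":{"type":"number"}}}},"hand":{"type":"number"},"force":{"type":"number"}},"required":["steps"]}

```bash
ls -la; mkdir -p pics
python3 - <<'E'
from plant import readout, imaging, ctrl, spotter
import cv2, json
s=readout.get_state(); print({k:(v.tolist() if hasattr(v,'tolist') else v) for k,v in s.items()})
for n in ["side","top","wrist"]:
    c=imaging.read_camera(n); cv2.imwrite(f"pics/{n}0.png",c["img"][:,:,::-1]); print(n,{k:(v.tolist() if hasattr(v,'tolist') else v) for k,v in c.items() if k!="img"})
    for l in ["pack","scale","clamp","jar_a","bowl"]:
        for d in spotter.trace(n,l): print(l,d["confidence"],d["uv"],d["region"].sum())
print(ctrl.tcp_to_grasp)
E
```

```text
total 12
drwxr-xr-x  3 agent agent 4096 Dec  7 16:18 .
drwxr-xr-x 23 root  root  4096 Dec  7 16:18 ..
drwxr-xr-x  2 agent agent 4096 Dec  7 16:18 pics
{'time': 0.0, 'qpos': [1.155996860907172, 0.2872145440603163, 1.5781714547607653, -1.0735326496207064e-05, 1.2785735633784776, -0.1499786792177284], 'dq': [9.538429376999347e-05, -0.00043383397053194334, 0.0005063131361683416, 0.00027711241803280785, -0.0012301327878849655, 0.00033391442829402496], 'joint_efforts': [0.0003346688754390925, -40.5992317199707, -29.261841773986816, -0.00020890116047667107, 0.006061782332835719, -1.6621353893242485e-05], 'eef_pos': [0.17653134640876056, 0.6512556603063919, 0.40331708976677033], 'tcp_rot': [0.794270590778871, 0.6075630239192833, -0.0010343896501031347, 0.0005750025142977164], 'contact_force': [0.11641053088511877, 0.10864935384194724, -0.9135348728743038], 'wrist_torque': [-0.005209855923527163, 0.0032775906249397457, -0.020939558731393918], 'opening': 1.003549316353018}
side {'vfov': 46.90897532325921, 'cx': 329.7369130001135, 'cy': 233.81414382954077, 'R': [[0.9434107036595347, -0.33105312
[... 871 characters left out ...]
88 [408.9, 155.2] 1486
pack 0.76 [391.2, 219.6] 775
pack 0.64 [478.6, 193.8] 1431
scale 0.77 [253.7, 178.4] 10774
clamp 0.51 [300.3, 230.1] 312
jar_a 0.71 [442.8, 265.4] 537
jar_a 0.63 [171.1, 287.5] 592
bowl 0.93 [374.7, 287.2] 999
bowl 0.51 [251.5, 179.3] 10769
wrist {'vfov': 59.97847574544637, 'cx': 318.26312558317323, 'cy': 237.95643056881943, 'tool_from_camera': [[0.999999883396412, 0.0003337468200740362, -0.00034902753655394593, -0.0006948404651058171], [-0.0002273221006494936, 0.9629919408271629, 0.2695300915048157, -0.06716092962708228], [0.00042606551578219847, -0.2695299807349673, 0.9629919044068763, 0.029950744159048304], [0.0, 0.0, 0.0, 1.0]]}
jar_a 0.61 [203.1, 427.7] 710
0.1547
```

View pics/side0.png

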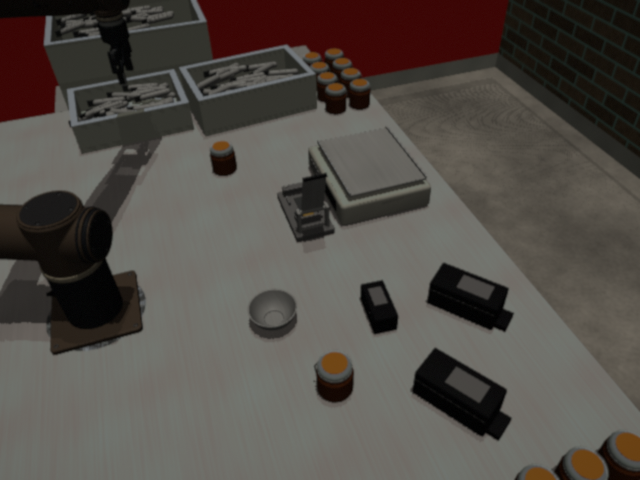

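View pics/top0.png

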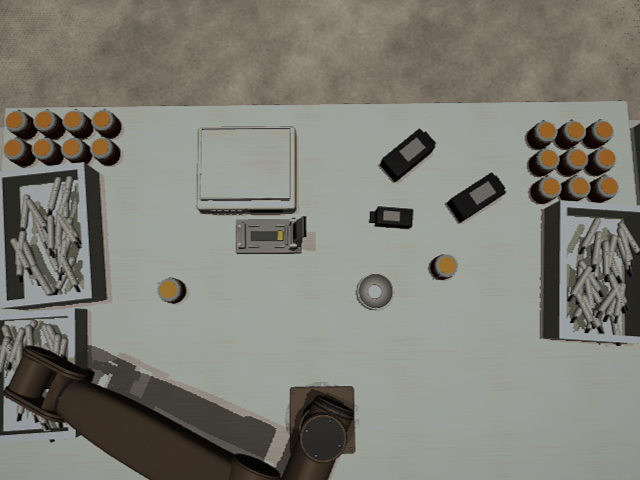

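The smallest of the three look-alikes is the pack I want. Top-view candidates are (408,155) large, (478,196) large and (391,218) small. Next I'll check that choice in a crop and measure it.

```bash
cat > h.py <<'E'
import numpy as np, cv2
from scipy.spatial.transform import Rotation as Rot
from plant import readout, imaging, ctrl, spotter
def K(c):
    f=240/np.tan(np.radians(c["vfov"])/2); return f
def cam(name):
    s=readout.get_state(); c=imaging.read_camera(name); c["s"]=s
    if name=="wrist":
        T=np.eye(4);T[:3,:3]=Rot.from_quat(s["tcp_rot"]).as_matrix();T[:3,3]=s["eef_pos"]
        W=T@np.array(c["tool_from_camera"]); c["R"]=W[:3,:3].T; c["t"]=-W[:3,:3].T@W[:3,3]
    c["R"]=np.array(c["R"]);c["t"]=np.array(c["t"]); return c
def proj(c,X):
    X=np.atleast_2d(X); p=X@c["R"].T+c["t"]; f=K(c)
    return np.c_[c["cx"]+f*p[:,0]/p[:,2], c["cy"]+f*p[:,1]/p[:,2]]
def ray(c,uv,z):
    uv=np.atleast_2d(uv); f=K(c)
    d=np.c_[(uv[:,0]-c["cx"])/f,(uv[:,1]-c["cy"])/f,np.ones(len(uv))]@c["R"]
    o=-c["R"].T@c["t"]; return o+d*((z-o[2])/d[:,2])[:,None]
def save(c,n,crop=None,k=1):
    im=c["img"][:,:,::-1].copy()
    if crop: u0,v0,u1,v1=crop; im=im[v0:v1,u0:u1]
    if k!=1: im=cv2.resize(im,None,fx=k,fy=k,interpolation=cv2.INTER_CUBIC)
    cv2.imwrite("pics/"+n,im)
E
python3 - <<'E'
from h import *
c=cam("top"); save(c,"top1.png",(220,130,520,320),2.6)
print("pack top",ray(c,[391,217],.05), "tongue",ray(c,[370,217],.01))
print("others",ray(c,[[408,155],[478,196]],.05))
print("dock base corners", ray(c,[[237,253],[301,253],[237,219],[301,219]],.02))
print("jars bowl",ray(c,[[444,266],[170,290]],.085),ray(c,[374,291],.02))
c=cam("side"); save(c,"side1.png",(230,120,530,345),2.6)
E
```

```text
pack top [[ 0.60022963 -0.21583279  0.05      ]] tongue [[ 0.60791451 -0.15539693  0.01      ]]
others [[ 0.79393687 -0.2745523   0.05      ]
 [ 0.6618992  -0.48454148  0.05      ]]
dock base corners [[0.49993088 0.25553394 0.02      ]
 [0.49723392 0.05979192 0.02      ]
 [0.60542839 0.25618508 0.02      ]
 [0.60278877 0.05879405 0.02      ]]
jars bowl [[ 0.44545007 -0.36354863  0.085     ]
 [ 0.38628456  0.44236912  0.085     ]] [[ 0.37817794 -0.16066859  0.02      ]]
```

View pics/top1.png

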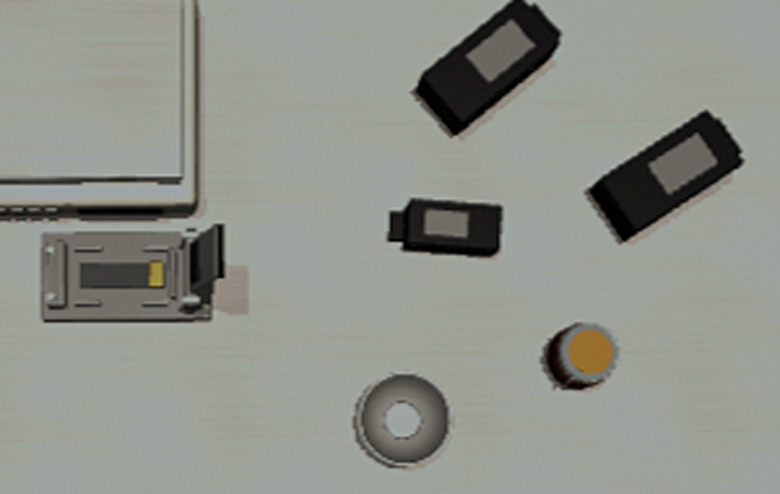

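View pics/side1.png

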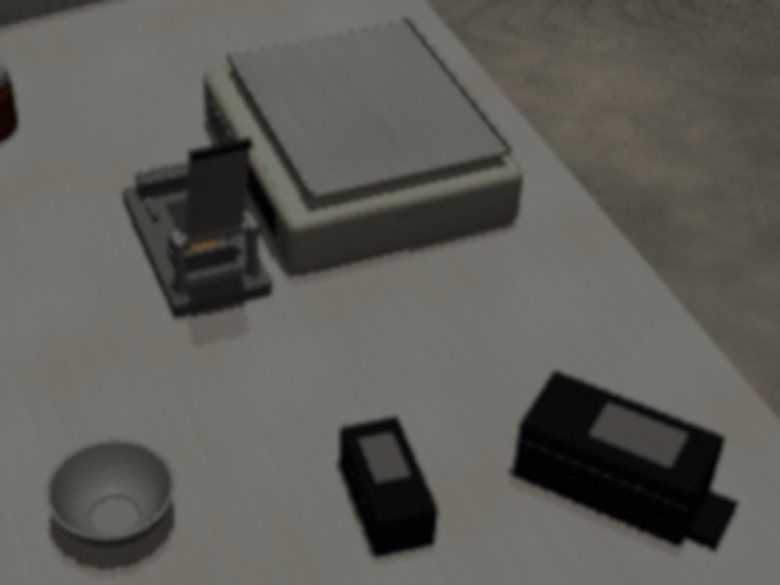

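The crop at top (391,217) is clearly the smallest black block, with its tongue toward +y. The dock's long axis also lies along +y, with the lip end on the left and the clamp leaning back. I'll look at the dock first because it's on the way.

```bash
cat >> h.py <<'E'
def tool_down(yaw):  # tool x axis at world angle yaw, z down
    x=np.array([np.cos(yaw),np.sin(yaw),0]); z=np.array([0,0,-1.]); return np.c_[x,np.cross(z,x),z]
def step(pos,R,s=None):
    s=s or readout.get_state(); R0=Rot.from_quat(s["tcp_rot"]).as_matrix()
    t=R0.T@(np.array(pos)-s["eef_pos"])*1000; w=Rot.from_matrix(R0.T@R).as_rotvec()
    print("t",t.round(1),"w",w.round(4),"time",round(s["time"],2),"open",round(s["opening"],3))
    return t,w
E
python3 -c "
from h import *
step([.55,.22,.42],tool_down(0.0))"
```

```text
t [-318.7  473.3  -15.2] w [ 0.    -0.     1.306] time 1.0 open 1.001
```

apply_moves --steps '[{"tx": -319,"ty": 473,"tz": -15,"wz": 1.306},{"tx": -319,"ty": 473,"tz": -15,"wz": 1.306},{"tx": -319,"ty": 473,"tz": -15,"wz": 1.306},{"tx": -319,"ty": 473,"tz": -15,"wz": 1.306},{"tx": -319,"ty": 473,"tz": -15,"wz": 1.306},{"tx": -319,"ty": 473,"tz": -15,"wz": 1.306},{"tx": -319,"ty": 473,"tz": -15,"wz": 1.306},{"tx": -319,"ty": 473,"tz": -15,"wz": 1.306},{"tx": -319,"ty": 473,"tz": -15,"wz": 1.306},{"tx": -319,"ty": 473,"tz": -15,"wz": 1.306},{"tx": -319,"ty": 473,"tz": -15,"wz": 1.306},{"tx": -319,"ty": 473,"tz": -15,"wz": 1.306}]' --hand 1

```text
$.steps[0]: bad value
```

apply_moves --steps '[{"tx": -319,"ty": 473,"tz": -15,"wx": 0,"wy": 0,"wz": 1.306},{"tx": -319,"ty": 473,"tz": -15,"wx": 0,"wy": 0,"wz": 1.306},{"tx": -319,"ty": 473,"tz": -15,"wx": 0,"wy": 0,"wz": 1.306},{"tx": -319,"ty": 473,"tz": -15,"wx": 0,"wy": 0,"wz": 1.306},{"tx": -319,"ty": 473,"tz": -15,"wx": 0,"wy": 0,"wz": 1.306},{"tx": -319,"ty": 473,"tz": -15,"wx": 0,"wy": 0,"wz": 1.306},{"tx": -319,"ty": 473,"tz": -15,"wx": 0,"wy": 0,"wz": 1.306},{"tx": -319,"ty": 473,"tz": -15,"wx": 0,"wy": 0,"wz": 1.306},{"tx": -319,"ty": 473,"tz": -15,"wx": 0,"wy": 0,"wz": 1.306},{"tx": -319,"ty": 473,"tz": -15,"wx": 0,"wy": 0,"wz": 1.306},{"tx": -319,"ty": 473,"tz": -15,"wx": 0,"wy": 0,"wz": 1.306},{"tx": -319,"ty": 473,"tz": -15,"wx": 0,"wy": 0,"wz": 1.306}]' --hand 1

```text
time: 2.2
eef_pos: [0.5519, 0.2165, 0.4201]
tcp_rot: [1.0, -0.002, 0.001, 0.0]
contact_force: [0.3, -0.3, 0.7]
opening: 1.001
```

Run:
```python
from h import *
c=cam("wrist"); save(c,"w1.png"); np.save("w1.npy",c,allow_pickle=True); import pickle; pickle.dump(c,open("w1.pkl","wb"))
print(c["s"]["eef_pos"],c["s"]["tcp_rot"])
print(ray(c,[320,240],.02))
step([.605,-.19,.36],tool_down(0.0))
```

```text
[0.55185256 0.21646551 0.4200862 ] [ 9.99997859e-01 -1.89970989e-03  7.21466276e-04  3.91665369e-04]
[[0.55485328 0.17780397 0.02      ]]
t [ 54.1 405.1  60.9] w [ 0.0018 -0.0024 -0.005 ] time 2.25 open 1.0
```

View pics/w1.png

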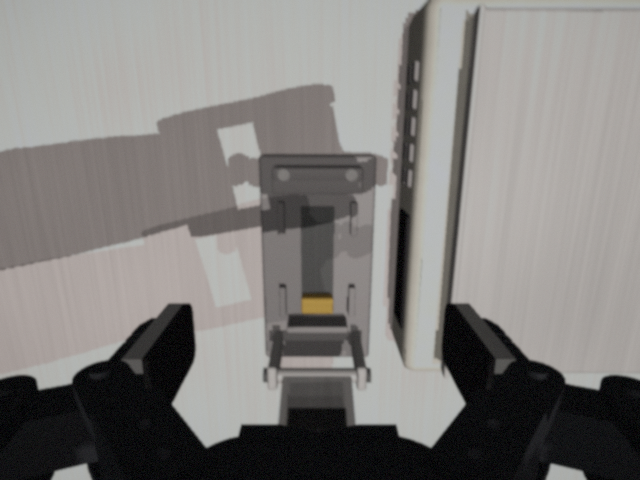

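Run:
```python
import pickle; from h import *
c=pickle.load(open("w1.pkl","rb")); save(c,"w1a.png",(250,145,390,225),5.6); save(c,"w1b.png",(250,270,390,400),4.6)
```

```text
(no output)
```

View pics/w1a.png

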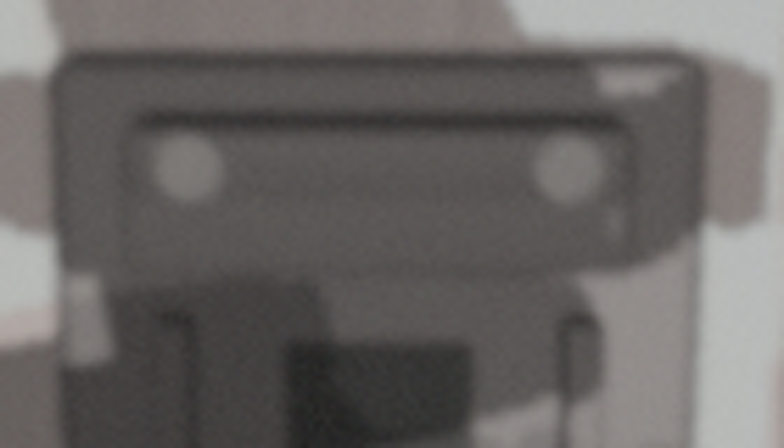

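View pics/w1b.png

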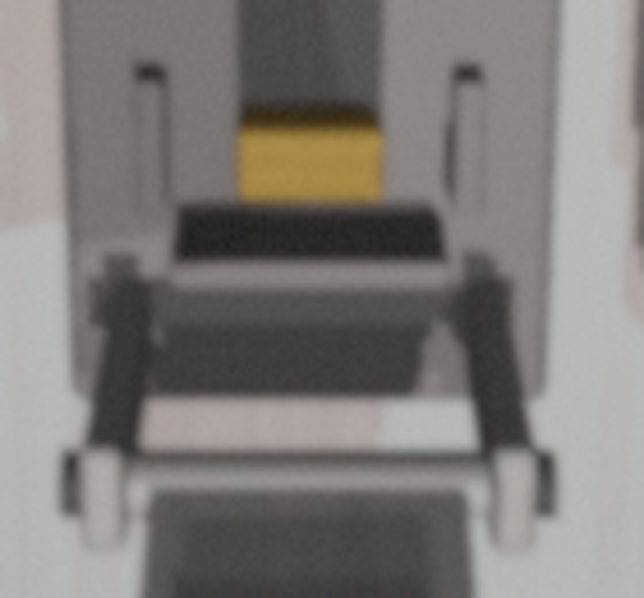

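apply_moves --steps '[{"tx": 54,"ty": 405,"tz": 61,"wx": 0,"wy": 0,"wz": 0},{"tx": 54,"ty": 405,"tz": 61,"wx": 0,"wy": 0,"wz": 0},{"tx": 54,"ty": 405,"tz": 61,"wx": 0,"wy": 0,"wz": 0},{"tx": 54,"ty": 405,"tz": 61,"wx": 0,"wy": 0,"wz": 0},{"tx": 54,"ty": 405,"tz": 61,"wx": 0,"wy": 0,"wz": 0},{"tx": 54,"ty": 405,"tz": 61,"wx": 0,"wy": 0,"wz": 0},{"tx": 54,"ty": 405,"tz": 61,"wx": 0,"wy": 0,"wz": 0},{"tx": 54,"ty": 405,"tz": 61,"wx": 0,"wy": 0,"wz": 0},{"tx": 54,"ty": 405,"tz": 61,"wx": 0,"wy": 0,"wz": 0},{"tx": 54,"ty": 405,"tz": 61,"wx": 0,"wy": 0,"wz": 0}]'

```text
time: 3.25
eef_pos: [0.6035, -0.1868, 0.358]
tcp_rot: [1.0, -0.002, -0.0, -0.0]
contact_force: [-0.7, 0.2, -1.0]
opening: 1.001
```

Run:
```python
import pickle; from h import *
from scipy.optimize import least_squares
c=pickle.load(open("w1.pkl","rb"))
A=lambda x,y:(250+x/5.6,145+y/5.6); B=lambda x,y:(250+x/4.6,270+y/4.6)
# dock coords (mm from dock), pixel
P=[((65,38,23),A(125,270)),((65,-38,23),A(628,270)),((-25,29.5,10),B(163,72)),((-25,-29.5,10),B(456,72)),
((-58,28,24),B(174,259)),((-58,-28,24),B(447,259)),((55,29.5,10),A(192,318)),((55,-29.5,10),A(568,318)),]
D=np.array([p[0] for p in P])/1000; U=np.array([p[1] for p in P])
def w(q,D):
    a=q[2]; ex=np.array([np.cos(a),np.sin(a),0]); ey=np.array([-np.sin(a),np.cos(a),0])
    return np.array([q[0],q[1],.02])+D[:,:1]*ex+D[:,1:2]*ey+D[:,2:]*np.array([0,0,1])
f=lambda q:(proj(c,w(q,D))-U).ravel()
r=least_squares(f,[.55,.16,1.57],x_scale=[.01,.01,.01],loss="soft_l1")
print(r.x,r.x[2]-np.pi/2); print(f(r.x).reshape(-1,2).round(1))
h=w(r.x,np.array([[-.084,-.0375,.067],[-.084,.0375,.067],[.075,0,.023],[0,-.075,0],[-.042,0,.014]])); print(proj(c,h).round(1)); 
np.save("dock.npy",r.x)
c=cam("wrist"); save(c,"w2.png"); pickle.dump(c,open("w2.pkl","wb")); print(c["s"]["eef_pos"])
for d in spotter.trace("wrist","pack"): print(d["confidence"],d["uv"],d["region"].sum())
```

```text
[0.55242151 0.16056903 1.56586974] -0.0049265862304352925
[[ 0.  -0.3]
 [ 0.5 -0.2]
 [ 0.3  1. ]
 [ 0.   1. ]
 [-0.9 -0.4]
 [ 0.7 -0.4]
 [-0.4 -0. ]
 [-0.3  0. ]]
[[362.2 378.4]
 [272.5 378.5]
 [317.5 181. ]
 [397.5 257.7]
 [317.4 305.3]]
[ 0.60352638 -0.18684836  0.35803564]
0.95 [320.6, 264.9] 12580
0.94 [560.5, 305.0] 18788
```

View pics/w2.png

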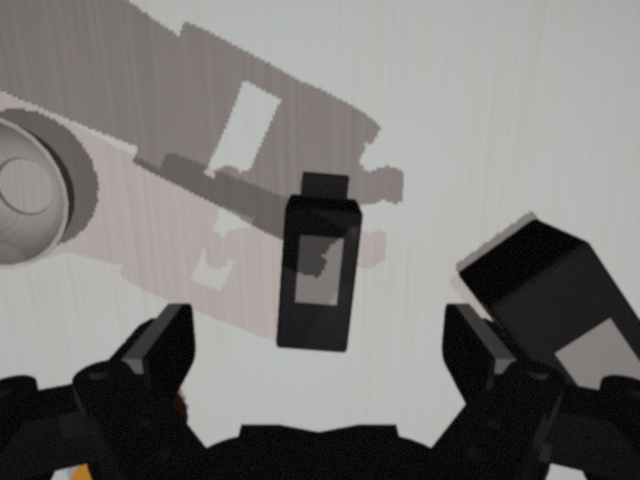

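Run:
```python
import pickle; from h import *
c=pickle.load(open("w2.pkl","rb")); save(c,"w2a.png",(265,160,375,365),2.9)
im=cv2.convertScaleAbs(cv2.imread("pics/w2a.png"),alpha=2.5,beta=0); cv2.imwrite("pics/w2a.png",im)
```

```text
(no output)
```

View pics/w2a.png

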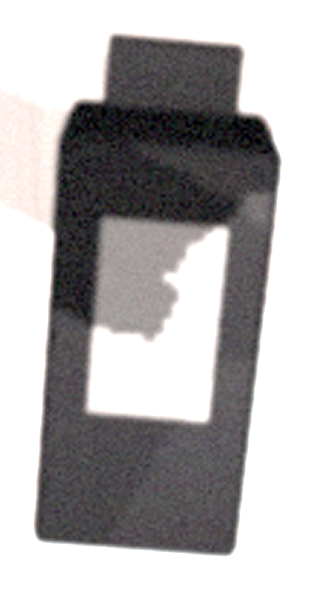

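Run:
```python
import pickle; from h import *
from scipy.optimize import least_squares
c=pickle.load(open("w2.pkl","rb"))
A=lambda x,y:(265+x/2.9,160+y/2.9)
P=[((-55,27,50),A(37,543)),((-55,-27,50),A(233,555)),((55,27,50),A(61,146)),((55,-27,50),A(281,160)),((73,18,10),A(109,35)),((73,-18,10),A(243,45))]
D=np.array([p[0] for p in P])/1000; U=np.array([p[1] for p in P])
def w(q,D):
    a=q[2]; ex=np.array([np.cos(a),np.sin(a),0]); ey=np.array([-np.sin(a),np.cos(a),0])
    return np.array([q[0],q[1],0])+D[:,:1]*ex+D[:,1:2]*ey+D[:,2:]*np.array([0,0,1])
f=lambda q:(proj(c,w(q,D))-U).ravel()
r=least_squares(f,[.6,-.2,1.5],x_scale=[.01,.01,.01],loss="soft_l1")
print(r.x,r.x[2]-np.pi/2); print(f(r.x).reshape(-1,2).round(1)); np.save("pack.npy",r.x)
yaw=r.x[2]-np.pi/2
G=w(r.x,np.array([[0.004,0,.034]]))[0]; print(G)
step(G+[0,0,.155+.06],tool_down(yaw))
step(G+[0,0,.155],tool_down(yaw))
```

```text
[ 0.60338474 -0.23075646  1.48198279] -0.08881353733130704
[[-2.5  1.2]
 [ 1.6  2.5]
 [-1.3 -5.9]
 [ 1.9 -4. ]
 [-0.4  0.1]
 [ 0.4  0.8]]
[ 0.60373953 -0.22677222  0.034     ]
t [1.000e-01 4.270e+01 1.097e+02] w [-0.0009  0.0003  0.0891] time 3.35 open 1.001
t [1.000e-01 4.270e+01 1.697e+02] w [-0.0009  0.0003  0.0891] time 3.35 open 1.001
```

Run:
```python
import pickle; from h import *
from scipy.optimize import least_squares
c=pickle.load(open("w2.pkl","rb"))
A=lambda x,y:(265+x/2.9,160+y/2.9)
def w(q,D):
    a=q[2]; ex=np.array([np.cos(a),np.sin(a),0]); ey=np.array([-np.sin(a),np.cos(a),0])
    return np.array([q[0],q[1],0])+D[:,:1]*ex+D[:,1:2]*ey+D[:,2:]*np.array([0,0,1])
U=np.array([A(37,543),A(233,555),A(109,35),A(243,45)])
def f(q):
    k=q[3]; D=np.array([(-55+k,27-k,50),(-55+k,-27+k,50),(73,18,10),(73,-18,10)])/1000
    return (proj(c,w(q,D))-U).ravel()
r=least_squares(f,[.6,-.2,1.5,1],x_scale=[.01,.01,.01,1])
print(r.x,r.x[2]-np.pi/2); print(f(r.x).reshape(-1,2).round(1)); np.save("pack.npy",r.x[:3])
print("side edges/front", proj(c,w(r.x,np.array([[55,27,50],[55,-27,50],[55,27,0],[55,-27,0],[55,27,45],[55,-27,45]])/1000)), A(61,146),A(281,160))
yaw=r.x[2]-np.pi/2
G=w(r.x,np.array([[0.004,0,.034]]))[0]; print(G)
step(G+[0,0,.155+.06],tool_down(yaw))
```

```text
[ 0.60351645 -0.23054675  1.48503859  1.48538426] -0.08575773625453609
[[ 0.  -0.6]
 [ 0.2  0.3]
 [-0.6 -0.1]
 [ 0.3  0.4]]
side edges/front [[284.65271328 204.25616141]
 [363.71885458 210.72064253]
 [289.56528417 192.26769648]
 [357.13429328 197.83657285]
 [285.21811748 202.87636892]
 [362.96142514 209.23857361]] (286.0344827586207, 210.3448275862069) (361.8965517241379, 215.17241379310346)
[ 0.60385906 -0.22656145  0.034     ]
t [  0.2  42.5 109.7] w [-0.0009  0.0003  0.0861] time 3.35 open 1.001
```

apply_moves --steps '[{"tx": 0,"ty": 42.5,"tz": 60,"wx": 0,"wy": 0,"wz": 0.086},{"tx": 0,"ty": 42.5,"tz": 60,"wx": 0,"wy": 0,"wz": 0.086},{"tx": 0,"ty": 42.5,"tz": 100,"wx": 0,"wy": 0,"wz": 0.086},{"tx": 0,"ty": 42.5,"tz": 140,"wx": 0,"wy": 0,"wz": 0.086},{"tx": 0,"ty": 42.5,"tz": 165,"wx": 0,"wy": 0,"wz": 0.086},{"tx": 0,"ty": 42.5,"tz": 173,"wx": 0,"wy": 0,"wz": 0.086},{"tx": 0,"ty": 42.5,"tz": 173,"wx": 0,"wy": 0,"wz": 0.086}]' --hand 1

```text
time: 4.05
eef_pos: [0.6037, -0.2258, 0.185]
tcp_rot: [0.999, -0.042, -0.001, -0.001]
contact_force: [-0.2, -0.1, 0.1]
opening: 1.002
```

Run:
```python
from h import *
c=cam("wrist"); save(c,"w3.png"); s=c["s"]; print(s["eef_pos"],s["tcp_rot"],s["contact_force"],s["time"])
p=np.load("pack.npy"); G=[p[0]+.004*np.cos(p[2]),p[1]+.004*np.sin(p[2]),.185]; step(G,tool_down(p[2]-np.pi/2))
```

```text
[ 0.60366683 -0.22581386  0.18504921] [ 9.99120355e-01 -4.19206109e-02 -9.19594974e-04 -5.77735767e-04] [-0.19678475 -0.12888697  0.08444757] 4.05
t [-0.5  0.1  1.8] w [ 0.0003 -0.001   0.0016] time 4.1 open 0.999
```

View pics/w3.png

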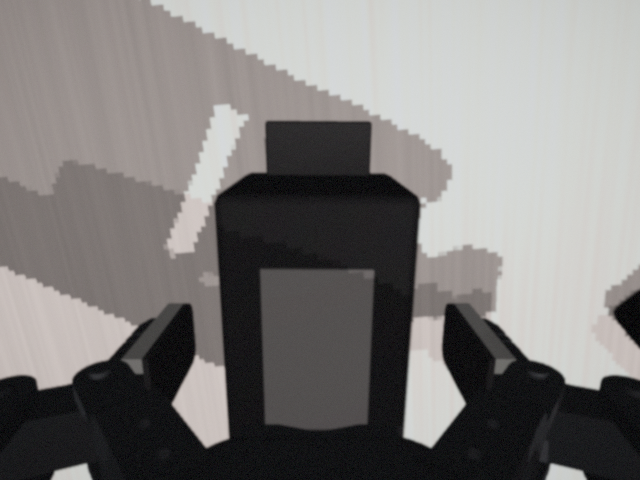

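apply_moves --steps '[{"tx": 0,"ty": 0,"tz": 0,"wx": 0,"wy": 0,"wz": 0},{"tx": 0,"ty": 0,"tz": 0,"wx": 0,"wy": 0,"wz": 0},{"tx": 0,"ty": 0,"tz": 0,"wx": 0,"wy": 0,"wz": 0},{"tx": 0,"ty": 0,"tz": 0,"wx": 0,"wy": 0,"wz": 0},{"tx": 0,"ty": 0,"tz": 0,"wx": 0,"wy": 0,"wz": 0},{"tx": 0,"ty": 0,"tz": 0,"wx": 0,"wy": 0,"wz": 0}]' --hand 0 --force 80

```text
time: 4.7
eef_pos: [0.6044, -0.2282, 0.1883]
tcp_rot: [0.999, -0.043, 0.001, 0.001]
contact_force: [-1.3, 0.9, 6.1]
opening: 0.624
```

Run:
```python
from h import *
c=cam("wrist"); save(c,"w4.png"); s=c["s"]; print(s["eef_pos"],s["tcp_rot"],s["contact_force"],s["time"],s["opening"])
```

```text
[ 0.60440542 -0.22816361  0.18829372] [ 9.99078170e-01 -4.29084386e-02  1.12576873e-03  6.38743568e-04] [-1.2507992   0.92746018  6.06883092] 4.7 0.6235579799309451
```

View pics/w4.png

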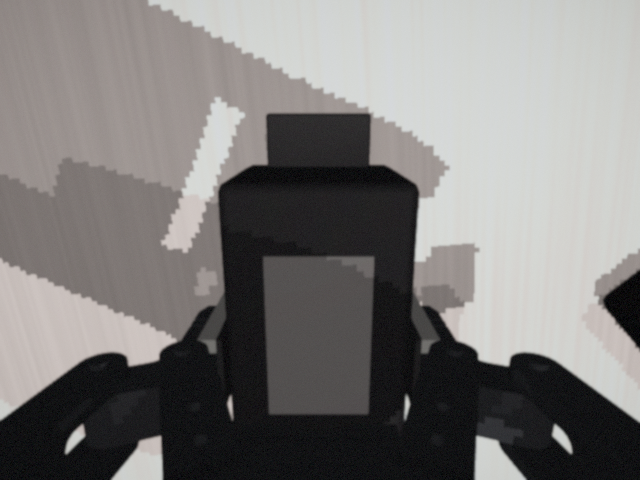

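```bash
cat > inhand.py <<'E'
from h import *
from scipy.optimize import least_squares
# pack in tool frame: pack x -> -tool y, pack y -> -tool x, pack z -> -tool z  at q=0
B0=np.array([[0,-1,0],[-1,0,0],[0,0,-1.]])
def pk(q,D): # q: origin in tool frame(x,y,z) , yaw (about tool z), pitch (about tool x)
    Rm=Rot.from_rotvec([q[4],0,0]).as_matrix()@Rot.from_rotvec([0,0,q[3]]).as_matrix()@B0
    return D@Rm.T+q[:3]
def projt(c,X):
    T=np.linalg.inv(np.array(c["tool_from_camera"])); p=X@T[:3,:3].T+T[:3,3]; f=K(c)
    return np.c_[c["cx"]+f*p[:,0]/p[:,2],c["cy"]+f*p[:,1]/p[:,2]]
E
python3 - <<'E'
from inhand import *
c=cam("wrist"); save(c,"w5.png",(200,95,440,215),3.3)
im=cv2.convertScaleAbs(cv2.imread("pics/w5.png"),alpha=2.5,beta=0); cv2.imwrite("pics/w5.png",im)
E
```

```text
(no output)
```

View pics/w5.png

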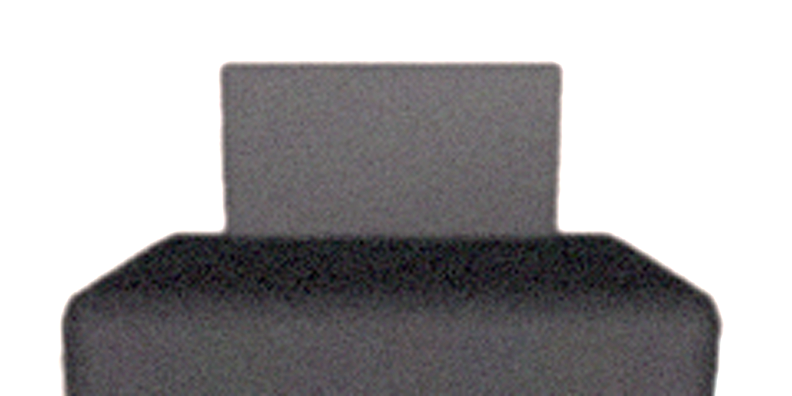

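Run:
```python
from inhand import *
c=cam("wrist")
A=lambda x,y:(200+x/3.3,95+y/3.3)
D=np.array([(73,18,10),(73,-18,10),(55,18,10),(55,-18,10),(55,27,0),(55,-27,0)])/1000
U=np.array([A(220,62),A(561,62),A(226,234),A(556,234),A(170,235),A(615,235)])
for free in (5,4):
    f=lambda q:(projt(c,pk(np.r_[q,np.zeros(5-free)],D))-U).ravel()
    r=least_squares(f,[0,0,.185,0,0][:free],x_scale=.01)
    print(r.x.round(4)); print(f(r.x).reshape(-1,2).round(1).tolist())
np.save("ih.npy",np.r_[r.x,0])
s=readout.get_state(); print(s["eef_pos"],s["time"])
```

```text
[ 0.0011  0.004   0.1871 -0.0013 -0.108 ]
[[1.6, 0.8], [-1.1, 0.6], [0.8, -0.3], [-0.5, -0.4], [-2.5, -0.3], [1.7, -0.5]]
[ 0.0011  0.0036  0.1931 -0.0014]
[[0.9, 1.5], [-0.5, 1.3], [0.8, 0.8], [-0.6, 0.6], [-2.5, -2.2], [1.8, -2.4]]
[ 0.60440135 -0.2281684   0.18830921] 4.85
```

```bash
cat >> inhand.py <<'E'
IH=np.array([.0011,.0038,.188,0,0])
def target(phi_deg,toe_x,toe_z,toe_y=0):
    """TCP pose for the pack pitched phi, toe at (toe_x,toe_y,toe_z) mm in dock frame"""
    d=np.load("dock.npy"); Rd=Rot.from_rotvec([0,0,d[2]]).as_matrix()
    Rp=Rd@Rot.from_rotvec([0,np.radians(phi_deg),0]).as_matrix()
    toe=np.array([d[0],d[1],.02])+Rd@np.array([toe_x,toe_y,toe_z])/1000
    O=toe-Rp@np.array([.073,0,0]); Rt=Rp@B0.T
    return O-Rt@IH[:3],Rt
E
python3 - <<'E'
from inhand import *
s=readout.get_state()
step(s["eef_pos"]+[0,0,.25],Rot.from_quat(s["tcp_rot"]).as_matrix(),s)
for a in [(0,58,230),(15,58,200),(15,58,40)]:
    p,R=target(*a); print(p.round(4)); step(p,R,s)
E
```

```text
t [   0.6    0.3 -250. ] w [0. 0. 0.] time 4.85 open 0.625
[0.5513 0.1494 0.438 ]
t [ -84.7 -371.3 -250.3] w [ 0.0013 -0.0023 -0.0809] time 4.85 open 0.625
[0.5515 0.2004 0.4195]
t [ -88.9 -422.2 -231.9] w [-0.2604  0.0083 -0.0808] time 4.85 open 0.625
[0.5515 0.2004 0.2595]
t [ -89.3 -422.4  -71.9] w [-0.2604  0.0083 -0.0808] time 4.85 open 0.625
```

Lift, carry over at height, and pitch above the dock.

apply_moves --steps '[{"tx": 0,"ty": 0,"tz": -40,"wx": 0,"wy": 0,"wz": 0},{"tx": 0,"ty": 0,"tz": -90,"wx": 0,"wy": 0,"wz": 0},{"tx": 0,"ty": 0,"tz": -140,"wx": 0,"wy": 0,"wz": 0},{"tx": 0,"ty": 0,"tz": -190,"wx": 0,"wy": 0,"wz": 0},{"tx": 0,"ty": 0,"tz": -240,"wx": 0,"wy": 0,"wz": 0},{"tx": 0,"ty": 0,"tz": -255,"wx": 0,"wy": 0,"wz": 0},{"tx": -10,"ty": -45,"tz": -255,"wx": 0,"wy": 0,"wz": -0.02},{"tx": -20,"ty": -90,"tz": -255,"wx": 0,"wy": 0,"wz": -0.04},{"tx": -30,"ty": -135,"tz": -255,"wx": 0,"wy": 0,"wz": -0.06},{"tx": -40,"ty": -180,"tz": -255,"wx": 0,"wy": 0,"wz": -0.08},{"tx": -51,"ty": -225,"tz": -255,"wx": 0,"wy": 0,"wz": -0.081},{"tx": -62,"ty": -270,"tz": -255,"wx": 0,"wy": 0,"wz": -0.081}]'

```text
time: 6.05
eef_pos: [0.564, 0.0483, 0.4373]
tcp_rot: [1.0, -0.003, -0.002, -0.0]
contact_force: [0.5, 0.2, -4.8]
opening: 0.621
```

Run:
```python
from inhand import *
s=readout.get_state(); print(s["eef_pos"],s["contact_force"])
for a in [(0,58,230),(15,58,200),(15,58,70)]:
    p,R=target(*a); print(p.round(4)); step(p,R,s)
```

```text
[0.56397859 0.04831096 0.4372974 ] [ 0.49609399  0.22839085 -4.7668195 ]
[0.5513 0.1494 0.438 ]
t [ -13.3 -101.    -0.6] w [-0.0006  0.0046 -0.0006] time 6.05 open 0.621
[0.5515 0.2004 0.4195]
t [ -13.2 -152.    17.9] w [-0.2624  0.0046  0.    ] time 6.05 open 0.621
[0.5515 0.2004 0.2895]
t [ -12.6 -151.9  147.9] w [-0.2624  0.0046  0.    ] time 6.05 open 0.621
```

apply_moves --steps '[{"tx": -4,"ty": -40,"tz": 0,"wx": 0,"wy": 0.005,"wz": 0},{"tx": -8,"ty": -80,"tz": 0,"wx": -0.07,"wy": 0.005,"wz": 0},{"tx": -13,"ty": -120,"tz": 5,"wx": -0.17,"wy": 0.005,"wz": 0},{"tx": -13,"ty": -152,"tz": 18,"wx": -0.262,"wy": 0.005,"wz": 0},{"tx": -13,"ty": -152,"tz": 60,"wx": -0.262,"wy": 0.005,"wz": 0},{"tx": -13,"ty": -152,"tz": 105,"wx": -0.262,"wy": 0.005,"wz": 0},{"tx": -13,"ty": -152,"tz": 135,"wx": -0.262,"wy": 0.005,"wz": 0},{"tx": -13,"ty": -152,"tz": 147,"wx": -0.262,"wy": 0.005,"wz": 0},{"tx": -13,"ty": -152,"tz": 147,"wx": -0.262,"wy": 0.005,"wz": 0}]'

```text
time: 6.95
eef_pos: [0.5515, 0.1984, 0.2896]
tcp_rot: [0.991, -0.002, -0.002, 0.131]
contact_force: [-0.1, 0.2, -4.4]
opening: 0.622
```

Run:
```python
from inhand import *
import pickle
c=cam("wrist"); pickle.dump(c,open("w6.pkl","wb")); s=c["s"]; print(s["eef_pos"],s["contact_force"])
save(c,"w6.png"); 
im=cv2.convertScaleAbs(cv2.imread("pics/w6.png"),alpha=1.8,beta=0)
d=np.load("dock.npy"); Rd=Rot.from_rotvec([0,0,d[2]]).as_matrix()
for X in [(65,38,23),(65,-38,23),(55,29.5,10),(55,-29.5,10),(25,29.5,10),(25,-29.5,10)]:
    u=proj(c,np.array([d[0],d[1],.02])+Rd@np.array(X)/1000)[0]; cv2.circle(im,tuple(int(v) for v in u),2,(0,0,255),-1)
for u in projt(c,pk(IH,np.array([(73,18,10),(73,-18,10),(55,18,10),(55,-18,10)])/1000)): cv2.circle(im,tuple(int(v) for v in u),2,(0,255,0),-1)
cv2.imwrite("pics/w6.png",im)
for a in [(15,58,70),(15,58,20),(15,58,3),(15,70.5,2.5)]:
    p,R=target(*a); step(p,R,s)
c=cam("side"); save(c,"side2.png",(230,80,430,260),4)
```

```text
[0.55152903 0.19835882 0.2896178 ] [-0.08123786  0.17061153 -4.36793463]
t [-0.  -2.  -0.4] w [0.0012 0.0024 0.001 ] time 6.95 open 0.622
t [  0.1 -15.   47.9] w [0.0012 0.0024 0.001 ] time 6.95 open 0.622
t [  0.2 -19.4  64.3] w [0.0012 0.0024 0.001 ] time 6.95 open 0.622
t [  0.2 -31.6  61.5] w [0.0012 0.0024 0.001 ] time 6.95 open 0.622
```

View pics/w6.png

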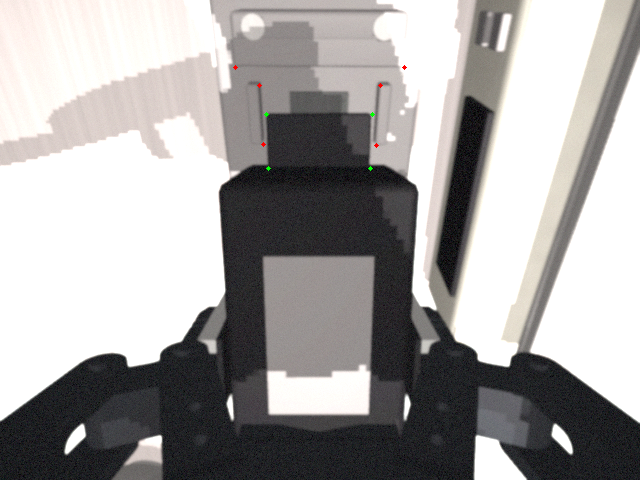

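View pics/side2.png

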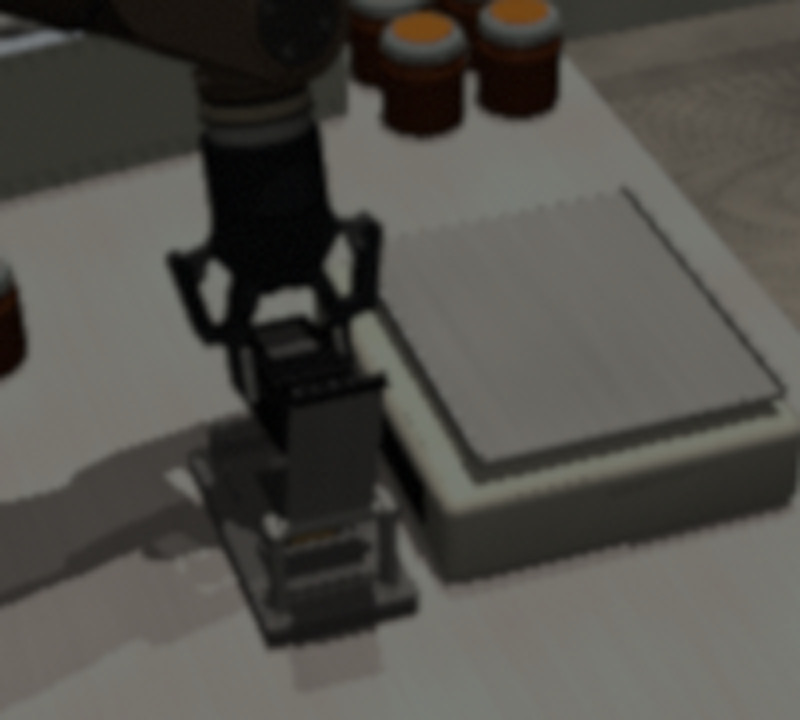

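apply_moves --steps '[{"tx": 0,"ty": -8,"tz": 22,"wx": 0.001,"wy": 0.002,"wz": 0.001},{"tx": 0,"ty": -13,"tz": 42,"wx": 0.001,"wy": 0.002,"wz": 0.001},{"tx": 0,"ty": -17,"tz": 55,"wx": 0.001,"wy": 0.002,"wz": 0.001},{"tx": 0,"ty": -19.4,"tz": 64,"wx": 0.001,"wy": 0.002,"wz": 0.001},{"tx": 0,"ty": -19.4,"tz": 64,"wx": 0.001,"wy": 0.002,"wz": 0.001},{"tx": 0,"ty": -19.4,"tz": 64,"wx": 0.001,"wy": 0.002,"wz": 0.001}]'

```text
time: 7.65
eef_pos: [0.5537, 0.2009, 0.2279]
tcp_rot: [0.991, -0.003, 0.004, 0.13]
contact_force: [0.2, 1.2, -4.5]
opening: 0.621
```

```bash
cat > look.py <<'E'
import sys
from inhand import *
def look(n,pts=((65,38,23),(65,-38,23),(55,29.5,10),(55,-29.5,10))):
    c=cam("wrist"); s=c["s"]; print(s["eef_pos"].round(4) if hasattr(s["eef_pos"],"round") else s["eef_pos"],s["contact_force"])
    im=cv2.convertScaleAbs(c["img"][:,:,::-1],alpha=1.8,beta=0)
    d=np.load("dock.npy"); Rd=Rot.from_rotvec([0,0,d[2]]).as_matrix()
    for X in pts:
        u=proj(c,np.array([d[0],d[1],.02])+Rd@np.array(X)/1000)[0]; cv2.circle(im,tuple(int(v) for v in u),2,(0,0,255),-1)
    for u in projt(c,pk(IH,np.array([(73,18,10),(73,-18,10)])/1000)): cv2.circle(im,tuple(int(v) for v in u),2,(0,255,0),-1)
    cv2.imwrite("pics/"+n,im); return c
def where():
    "toe/heel in dock frame (mm) from measured TCP"
    s=readout.get_state(); d=np.load("dock.npy"); Rd=Rot.from_rotvec([0,0,d[2]]).as_matrix()
    R=Rot.from_quat(s["tcp_rot"]).as_matrix()
    for X in ([.073,0,0],[-.055,0,0]):
        w=R@pk(IH,np.array([X]))[0]+s["eef_pos"]; print("pt",(Rd.T@(w-np.array([d[0],d[1],.02]))*1000).round(1))
E
python3 - <<'E'
from look import *
look("w7.png"); where(); s=readout.get_state()
for a in [(15,58,3),(15,70.5,2.5)]:
    p,R=target(*a); step(p,R,s)
E
```

```text
[0.5537 0.2009 0.2279] [ 0.15640773  1.16072065 -4.46575024]
pt [58.8 -4.2  8.8]
pt [-64.9  -3.9  41.8]
t [-2.4 -0.9  5.7] w [-0.0012 -0.0093 -0.0023] time 7.7 open 0.615
t [ -2.4 -13.1   2.9] w [-0.0012 -0.0093 -0.0023] time 7.7 open 0.615
```

View pics/w7.png

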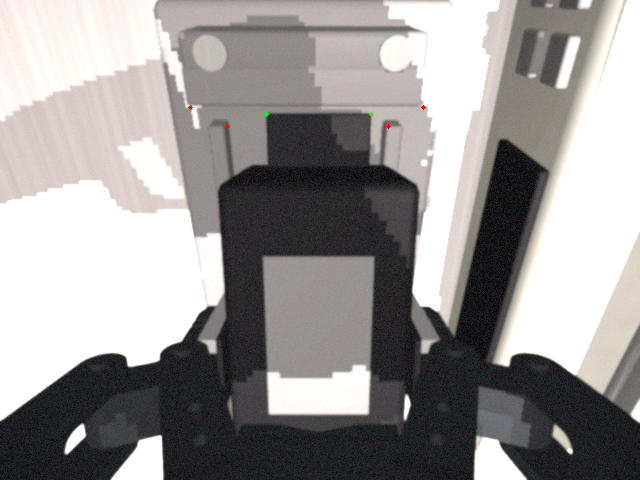

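Run:
```python
from look import *
s=readout.get_state(); print(s["time"],np.round(s["dq"],4),np.round(s["wrist_torque"],2),s["eef_pos"],s["contact_force"])
cam("wrist")
s=readout.get_state(); print(s["time"],np.round(s["dq"],4),np.round(s["wrist_torque"],2),s["eef_pos"],s["contact_force"]); where()
```

```text
7.7 [-0.0001 -0.0033 -0.0041  0.      0.0004  0.0009] [0.34 0.02 0.  ] [0.5538496  0.20094292 0.22825719] [ 0.32560823  0.03105536 -5.03272037]
7.75 [ 0.     -0.0004  0.0025  0.0017 -0.0004  0.0006] [0.31 0.01 0.03] [0.55383261 0.20096656 0.22831581] [-0.2677568  -0.49511937 -5.53115007]
pt [58.8 -4.2  8.9]
pt [-64.8  -3.9  41.8]
```

apply_moves --steps '[{"tx": -3,"ty": -0.5,"tz": 0,"wx": -0.001,"wy": -0.009,"wz": -0.002},{"tx": -3,"ty": -0.5,"tz": 0,"wx": -0.001,"wy": -0.009,"wz": -0.002}]'

```text
time: 7.95
eef_pos: [0.55, 0.2015, 0.2272]
tcp_rot: [0.991, -0.002, -0.001, 0.131]
contact_force: [-1.1, -0.2, -5.0]
opening: 0.621
```

Run:
```python
from look import *
look("w8.png"); where(); s=readout.get_state()
for a in [(15,58,3),(15,70.5,2.5)]:
    p,R=target(*a); step(p,R,s)
```

```text
[0.55   0.2015 0.2272] [-1.12460767 -0.24124428 -5.02509941]
pt [59.   1.8  7.6]
pt [-64.6   1.7  40.8]
t [ 1.5 -0.2  4.7] w [0.0001 0.0016 0.0004] time 8.0 open 0.618
t [  1.5 -12.4   2. ] w [0.0001 0.0016 0.0004] time 8.0 open 0.618
```

View pics/w8.png

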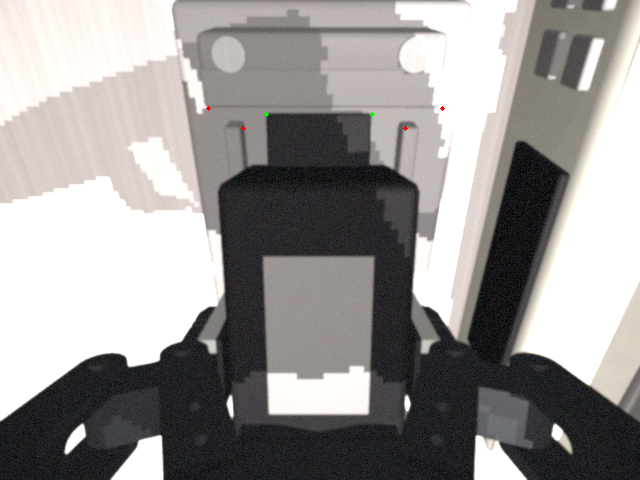

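apply_moves --steps '[{"tx": 1.3,"ty": 0,"tz": 2.5,"wx": 0,"wy": 0.0015,"wz": 0},{"tx": 1.3,"ty": 0,"tz": 4,"wx": 0,"wy": 0.0015,"wz": 0},{"tx": 1.3,"ty": 0,"tz": 4,"wx": 0,"wy": 0.0015,"wz": 0}]'

```text
time: 8.3
eef_pos: [0.5513, 0.2002, 0.2224]
tcp_rot: [0.991, -0.002, -0.001, 0.131]
contact_force: [-0.9, -0.6, -4.1]
opening: 0.62
```

Run:
```python
from look import *
look("w9.png"); where(); s=readout.get_state()
for a in [(15,58,3),(15,70.5,2.5)]:
    p,R=target(*a); step(p,R,s)
```

```text
[0.5513 0.2002 0.2224] [-0.90222705 -0.62069785 -4.13301512]
pt [57.8  0.4  3. ]
pt [-65.9   0.3  36.2]
t [ 0.1 -0.2 -0. ] w [0.0003 0.0012 0.0003] time 8.35 open 0.621
t [  0.1 -12.4  -2.8] w [0.0003 0.0012 0.0003] time 8.35 open 0.621
```

View pics/w9.png

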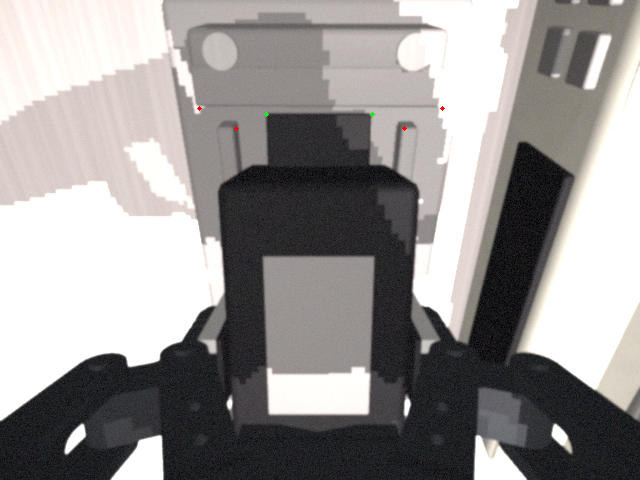

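apply_moves --steps '[{"tx": 0,"ty": -4,"tz": -1,"wx": 0,"wy": 0.001,"wz": 0},{"tx": 0,"ty": -8,"tz": -2,"wx": 0,"wy": 0.001,"wz": 0},{"tx": 0,"ty": -12,"tz": -2.8,"wx": 0,"wy": 0.001,"wz": 0},{"tx": 0,"ty": -12,"tz": -2.8,"wx": 0,"wy": 0.001,"wz": 0}]'

```text
time: 8.75
eef_pos: [0.5515, 0.2133, 0.2225]
tcp_rot: [0.991, -0.002, 0.0, 0.131]
contact_force: [0.5, 0.3, -4.7]
opening: 0.621
```

Run:
```python
from look import *
look("w10.png"); where(); s=readout.get_state()
for a in [(15,70.5,2.5),(11,71.2,2),(8,72,1.5)]:
    p,R=target(*a); step(p,R,s)
c=cam("side"); save(c,"side3.png",(260,130,400,260),5)
```

```text
[0.5515 0.2133 0.2225] [ 0.51327427  0.27455722 -4.74589161]
pt [70.6  0.   3. ]
pt [-53.   -0.1  36.1]
t [0.1 0.  0.5] w [ 0.0002 -0.0007  0.001 ] time 8.8 open 0.624
t [ 0.1 12.2  6.1] w [ 0.0701 -0.0006  0.001 ] time 8.8 open 0.624
t [ 0.1 20.7 10.9] w [ 0.1224 -0.0006  0.001 ] time 8.8 open 0.624
```

View pics/w10.png

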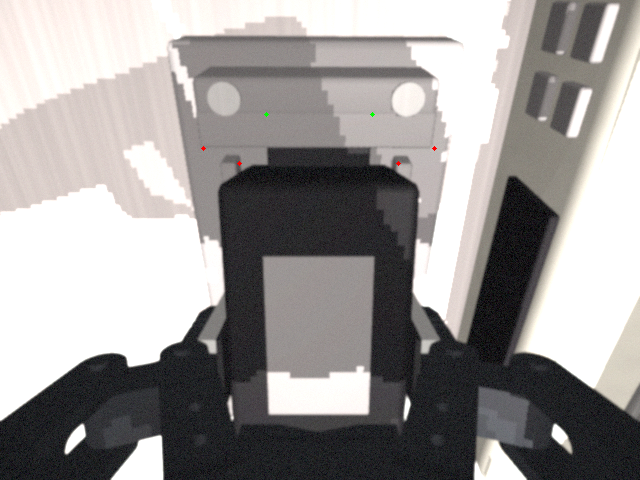

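View pics/side3.png

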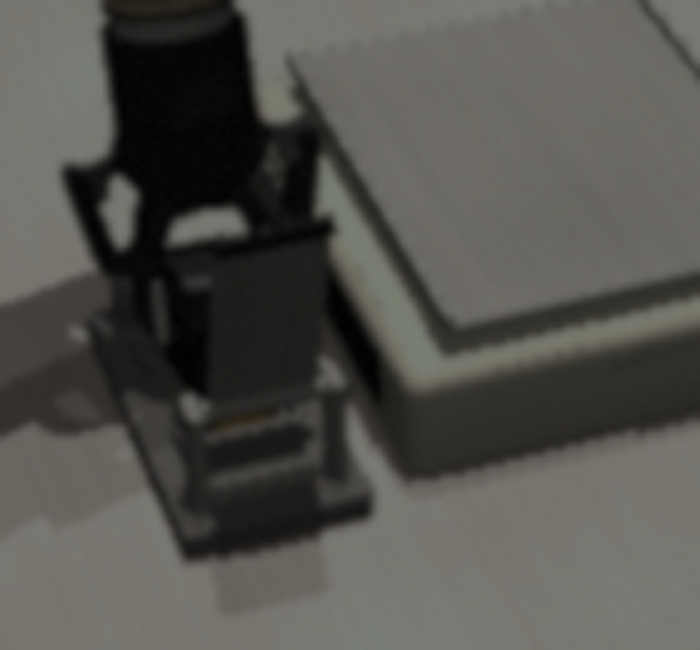

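apply_moves --steps '[{"tx": 0,"ty": 6,"tz": 3,"wx": 0.035,"wy": -0.001,"wz": 0},{"tx": 0,"ty": 12.2,"tz": 6.1,"wx": 0.07,"wy": -0.001,"wz": 0.001},{"tx": 0,"ty": 16.5,"tz": 8.5,"wx": 0.096,"wy": -0.001,"wz": 0.001},{"tx": 0,"ty": 20.7,"tz": 10.7,"wx": 0.122,"wy": -0.001,"wz": 0.001},{"tx": 0,"ty": 20.7,"tz": 10.7,"wx": 0.122,"wy": -0.001,"wz": 0.001}]'

```text
time: 9.35
eef_pos: [0.5514, 0.1892, 0.2173]
tcp_rot: [0.998, -0.003, -0.001, 0.07]
contact_force: [-0.0, -0.1, -4.9]
opening: 0.62
```

Run:
```python
from look import *
look("w11.png"); where(); s=readout.get_state()
for a in [(8,72,1.5),(6.5,72.5,0.5)]:
    p,R=target(*a); step(p,R,s)
```

```text
[0.5514 0.1892 0.2173] [-0.00944535 -0.08252326 -4.87421481]
pt [71.1  0.2  1.6]
pt [-55.6   0.3  19.5]
t [ 0.1 -0.7 -0. ] w [ 0.0006  0.001  -0.0013] time 9.4 open 0.62
t [0.1 3.5 2.8] w [ 0.0268  0.001  -0.0013] time 9.4 open 0.62
```

View pics/w11.png

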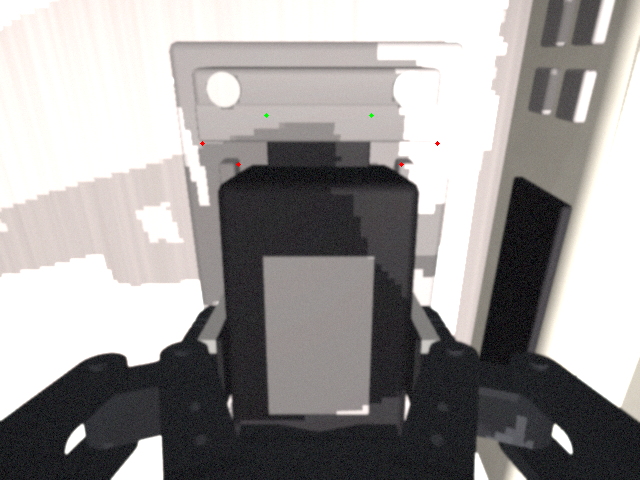

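apply_moves --steps '[{"tx": 0,"ty": 1.5,"tz": 1.5,"wx": 0.013,"wy": 0.001,"wz": -0.001},{"tx": 0,"ty": 3.2,"tz": 2.6,"wx": 0.024,"wy": 0.001,"wz": -0.001},{"tx": 0,"ty": 3.2,"tz": 2.6,"wx": 0.024,"wy": 0.001,"wz": -0.001}]'

```text
time: 9.7
eef_pos: [0.5517, 0.1865, 0.2163]
tcp_rot: [0.998, -0.002, 0.0, 0.058]
contact_force: [-2.7, 1.3, 1.8]
opening: 0.621
```

Run:
```python
from look import *
where(); print(readout.get_state()["contact_force"])
```

```text
pt [72.9 -0.4  1.6]
pt [-54.2  -0.4  16.4]
[-2.73126     1.26048368  1.76870493]
```

apply_moves --steps '[{"tx": 0,"ty": 0,"tz": 0,"wx": 0,"wy": 0,"wz": 0},{"tx": 0,"ty": 0,"tz": 0,"wx": 0,"wy": 0,"wz": 0},{"tx": 0,"ty": 0,"tz": 0,"wx": 0,"wy": 0,"wz": 0},{"tx": 0,"ty": 0,"tz": 0,"wx": 0,"wy": 0,"wz": 0},{"tx": 0,"ty": 0,"tz": 0,"wx": 0,"wy": 0,"wz": 0}]' --hand 1

```text
time: 10.2
eef_pos: [0.5515, 0.1863, 0.2154]
tcp_rot: [0.998, -0.002, 0.0, 0.058]
contact_force: [-0.1, 0.9, -0.2]
opening: 0.998
```

Run:
```python
from look import *
look("w12.png",((65,38,23),(65,-38,23),(55,29.5,10),(55,-29.5,10),(-55+1.5,25.5,50),(-53.5,-25.5,50))); s=readout.get_state(); print(s["opening"])
```

```text
[0.5515 0.1863 0.2154] [-0.05187487  0.91003829 -0.22677518]
0.9991015862209409
```

View pics/w12.png

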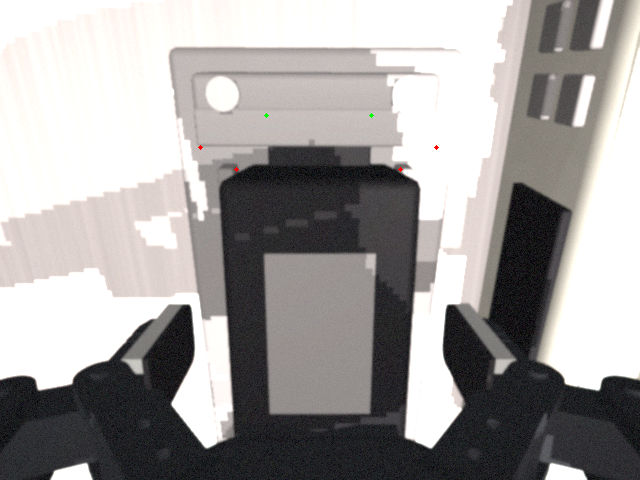

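Run:
```python
from look import *
step([.551,.215,.44],tool_down(-.005))
```

```text
t [  -0.4   -2.5 -226.4] w [ 0.116  -0.0006  0.0004] time 10.25 open 0.999
```

apply_moves --steps '[{"tx": 0,"ty": 0,"tz": -25,"wx": 0,"wy": 0,"wz": 0},{"tx": 0,"ty": 0,"tz": -65,"wx": 0,"wy": 0,"wz": 0},{"tx": 0,"ty": -2,"tz": -110,"wx": 0.04,"wy": 0,"wz": 0},{"tx": 0,"ty": -2,"tz": -155,"wx": 0.116,"wy": 0,"wz": 0},{"tx": 0,"ty": -2,"tz": -200,"wx": 0.116,"wy": 0,"wz": 0},{"tx": 0,"ty": -2,"tz": -226,"wx": 0.116,"wy": 0,"wz": 0},{"tx": 0,"ty": -2,"tz": -226,"wx": 0.116,"wy": 0,"wz": 0}]'

```text
time: 10.95
eef_pos: [0.552, 0.2149, 0.4459]
tcp_rot: [1.0, -0.002, 0.006, -0.001]
contact_force: [1.0, 0.0, -0.5]
opening: 0.994
```

Run:
```python
from look import *
c=cam("wrist"); import pickle; pickle.dump(c,open("w13.pkl","wb")); s=c["s"]; print(s["eef_pos"],s["tcp_rot"])
im=cv2.convertScaleAbs(c["img"][:,:,::-1],alpha=1.5,beta=0)
d=np.load("dock.npy"); Rd=Rot.from_rotvec([0,0,d[2]]).as_matrix()
P=lambda X:proj(c,np.array([d[0],d[1],.02])+np.atleast_2d(X)/1000@Rd.T)
# predicted pack at 6.7deg resting w/ toe 72.5
a=np.radians(6.7)
for X in [(73,18,10),(73,-18,10),(-53.5,25.5,50),(-53.5,-25.5,50)]:
    x=X[0]-73; q=(73+x*np.cos(a)+X[2]*np.sin(a),X[1],-x*np.sin(a)+X[2]*np.cos(a)); u=P(q)[0]; cv2.circle(im,tuple(int(v) for v in u),2,(0,255,0),-1)
for th in (1.6,1.7,1.8,1.95):
    for y in (29,-29):
        q=(-84+136*np.cos(th),y,60+136*np.sin(th)); u=P(q)[0]; print(th,y,u.round(0)); cv2.circle(im,tuple(int(v) for v in u),2,(0,0,255),-1)
cv2.imwrite("pics/w13.png",im)
c=cam("top"); pickle.dump(c,open("t13.pkl","wb")); save(c,"t13.png",(220,180,340,270),6)
print([ (th,y,proj(c,np.array([d[0],d[1],.02])+Rd@np.array((-84+136*np.cos(th),y,60+136*np.sin(th)))/1000)[0].round(1)) for th in (1.6,1.8,1.95) for y in (29,-29)])
c=cam("side"); save(c,"side4.png",(260,120,400,260),5)
print([ (th,y,proj(c,np.array([d[0],d[1],.02])+Rd@np.array((-84+136*np.cos(th),y,60+136*np.sin(th)))/1000)[0].round(1)) for th in (1.6,1.8,1.95) for y in (29,-29)])
```

```text
[0.55197468 0.21492128 0.44592571] [ 0.99998163 -0.00204758  0.00559384 -0.00111905]
1.6 29 [265. 486.]
1.6 -29 [362. 486.]
1.7 29 [266. 503.]
1.7 -29 [361. 502.]
1.8 29 [267. 516.]
1.8 -29 [360. 516.]
1.95 29 [269. 531.]
1.95 -29 [358. 530.]
[(1.6, 29, array([294.4, 235.8])), (1.6, -29, array([294.3, 215.1])), (1.8, 29, array([304.2, 235.9])), (1.8, -29, array([304. , 215.2])), (1.95, 29, array([311.2, 236.1])), (1.95, -29, array([311.1, 215.5]))]
[(1.6, 29, array([299.2, 169.1])), (1.6, -29, array([322.7, 164. ])), (1.8, 29, array([302.6, 176.7])), (1.8, -29, array([326.4, 171.5])), (1.95, 29, array([305.2, 183.6])), (1.95, -29, array([329.1, 178.3]))]
```

View pics/w13.png

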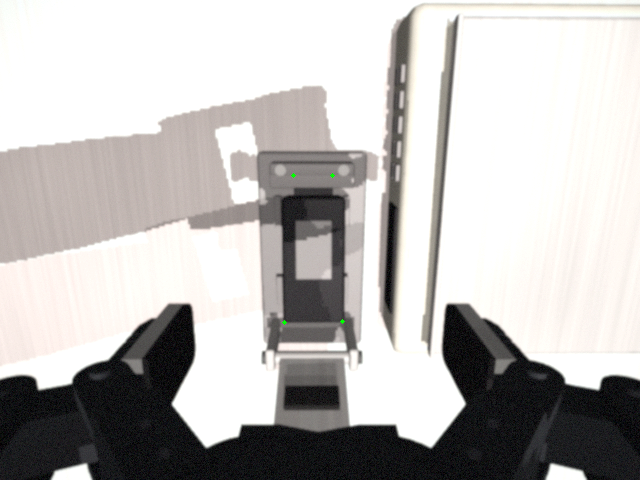

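View pics/t13.png

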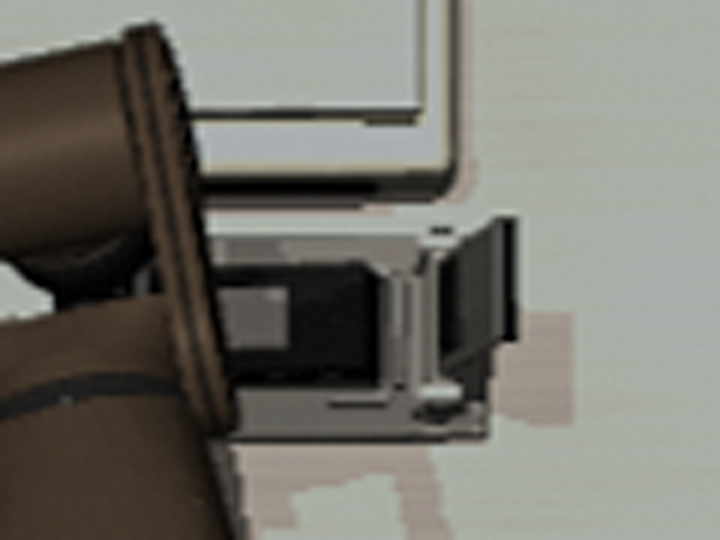

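View pics/side4.png

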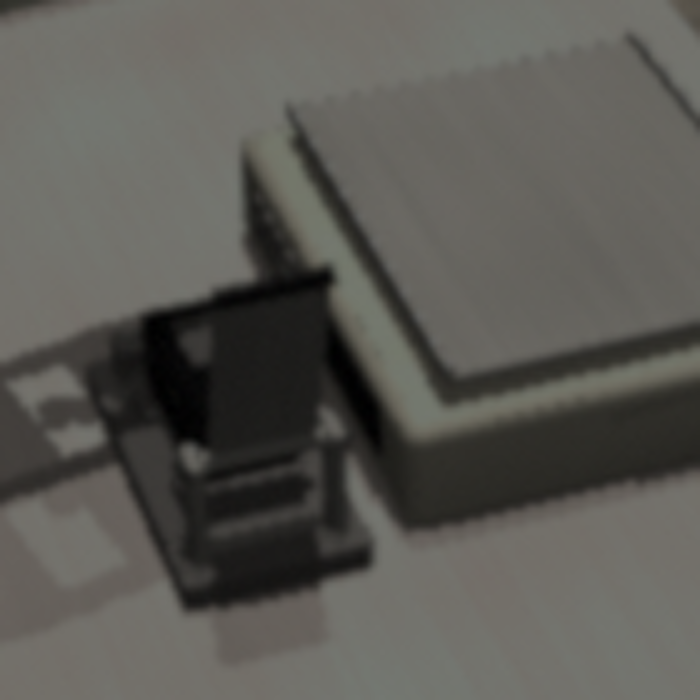

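```bash
cat >> look.py <<'E'
def tipT(x,z,tilt=0,y=0):
    "TCP pose, tool pointing down in dock frame (tilt rad about tool x), fingertip centre at dock (x,y,z) mm"
    d=np.load("dock.npy"); Rd=Rot.from_rotvec([0,0,d[2]]).as_matrix()
    R=tool_down(d[2]-np.pi/2)@Rot.from_rotvec([tilt,0,0]).as_matrix()
    return np.array([d[0],d[1],.02])+Rd@np.array([x,y,z])/1000-R@np.array([0,0,.173]),R
def tipnow():
    s=readout.get_state(); d=np.load("dock.npy"); Rd=Rot.from_rotvec([0,0,d[2]]).as_matrix()
    R=Rot.from_quat(s["tcp_rot"]).as_matrix()
    w=s["eef_pos"]+R@np.array([0,0,.173]); print("tip",(Rd.T@(w-np.array([d[0],d[1],.02]))*1000).round(1),"F",np.round(s["contact_force"],1),"t",round(s["time"],2))
E
python3 - <<'E'
from look import *
tipnow(); s=readout.get_state()
for a in [(-150,255),(-150,150)]: step(*tipT(*a),s)
E
```

```text
tip [ 53.7   1.9 245. ] F [-1.  -0.7 -0.1] t 11.1
t [  1.5 203.8  -9.8] w [0.0006 0.0019 0.0003] time 11.1 open 1.001
t [  1.7 203.7  95.2] w [0.0006 0.0019 0.0003] time 11.1 open 1.001
```

apply_moves --steps '[{"tx": 0,"ty": 45,"tz": -10,"wx": 0,"wy": 0.002,"wz": 0},{"tx": 0,"ty": 90,"tz": -10,"wx": 0,"wy": 0.002,"wz": 0},{"tx": 1,"ty": 135,"tz": -10,"wx": 0,"wy": 0.002,"wz": 0},{"tx": 1,"ty": 180,"tz": -10,"wx": 0,"wy": 0.002,"wz": 0},{"tx": 1.5,"ty": 204,"tz": -10,"wx": 0,"wy": 0.002,"wz": 0},{"tx": 1.5,"ty": 204,"tz": -10,"wx": 0,"wy": 0.002,"wz": 0}]' --hand 0 --force 40

```text
time: 11.7
eef_pos: [0.5518, 0.0076, 0.4467]
tcp_rot: [1.0, -0.005, -0.001, -0.0]
contact_force: [-0.6, 0.9, -0.1]
opening: 0.003
```

Run:
```python
from look import *
tipnow(); s=readout.get_state()
for a in [(-150,255),(-150,148),(-120,148)]: step(*tipT(*a),s)
c=cam("wrist"); save(c,"w14.png")
```

```text
tip [-153.     0.3  253.7] F [-0.6  0.9 -0.1] t 11.7
t [-0.1 -3.  -1.3] w [-0.0001  0.0025 -0.0043] time 11.7 open 0.003
t [ 1.000e-01 -3.000e+00  1.057e+02] w [-0.0001  0.0025 -0.0043] time 11.7 open 0.003
t [  0.  -33.  105.7] w [-0.0001  0.0025 -0.0043] time 11.7 open 0.003
```

View pics/w14.png

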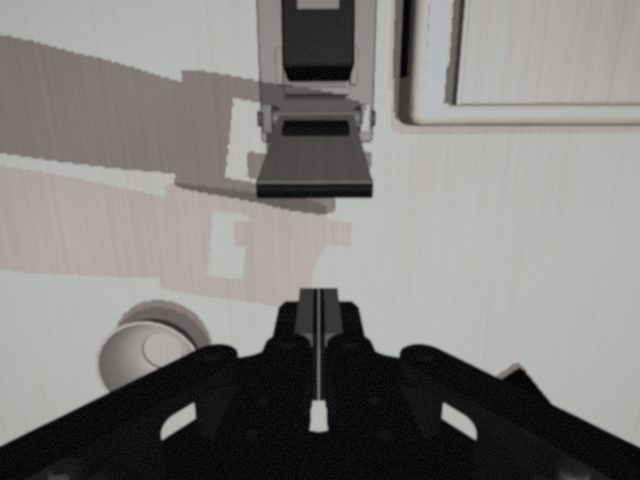

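Run:
```python
from look import *
s=readout.get_state(); c=cam("wrist")
d=np.load("dock.npy"); Rd=Rot.from_rotvec([0,0,d[2]]).as_matrix()
for th in (1.65,1.75,1.8,1.85,1.95):
    q=np.array([(-84+136*np.cos(th),y,60+136*np.sin(th)) for y in (29,-29)]); print(th,proj(c,np.array([d[0],d[1],.02])+q/1000@Rd.T).round(0).tolist())
```

```text
1.65 [[256.0, 145.0], [378.0, 145.0]]
1.75 [[257.0, 173.0], [377.0, 173.0]]
1.8 [[258.0, 187.0], [376.0, 186.0]]
1.85 [[259.0, 199.0], [375.0, 199.0]]
1.95 [[262.0, 222.0], [373.0, 222.0]]
```

apply_moves --steps '[{"tx": 0,"ty": -2,"tz": 40,"wx": 0,"wy": 0.002,"wz": -0.004},{"tx": 0,"ty": -2,"tz": 80,"wx": 0,"wy": 0.002,"wz": -0.004},{"tx": 0,"ty": -2,"tz": 106,"wx": 0,"wy": 0.002,"wz": -0.004},{"tx": 0,"ty": -2,"tz": 106,"wx": 0,"wy": 0.002,"wz": -0.004}]'

```text
time: 12.2
eef_pos: [0.5504, 0.0142, 0.3376]
tcp_rot: [1.0, 0.001, -0.004, -0.001]
contact_force: [-0.8, -0.8, -0.4]
opening: -0.001
```

Run:
```python
from look import *
tipnow(); s=readout.get_state()
def F(th,r): return (-84+r*np.cos(th)-1*np.sin(th)-11, 60+r*np.sin(th)+1*np.cos(th))
for a in [(-118,148)]+[F(th,100) for th in (1.57,1.42,1.27,1.12,.97)]+[F(.8,104),F(.65,108)]: print(np.round(a,0)); step(*tipT(*a),s)
c=cam("side"); save(c,"side5.png",(260,60,400,240),4)
```

```text
tip [-146.1    2.5  144.6] F [-0.8 -0.8 -0.4] t 12.2
[-118  148]
t [  1.5 -28.4  -3.3] w [-0.0022  0.0071  0.0062] time 12.2 open -0.001
[-96. 160.]
t [  1.5 -50.5 -15.3] w [-0.0022  0.0071  0.0062] time 12.2 open -0.001
[-81. 159.]
t [  1.6 -65.5 -14.3] w [-0.0022  0.0071  0.0062] time 12.2 open -0.001
[-66. 156.]
t [  1.7 -80.1 -11. ] w [-0.0022  0.0071  0.0062] time 12.2 open -0.001
[-52. 150.]
t [  1.8 -94.1  -5.6] w [-0.0022  0.0071  0.0062] time 12.2 open -0.001
[-39. 143.]
t [   2.  -107.1    1.8] w [-0.0022  0.0071  0.0062] time 12.2 open -0.001
[-23. 135.]
t [   2.1 -123.1    9.6] w [-0.0022  0.0071  0.0062] time 12.2 open -0.001
[-10. 126.]
t [   2.3 -136.7   18.7] w [-0.0022  0.0071  0.0062] time 12.2 open -0.001
```

View pics/side5.png

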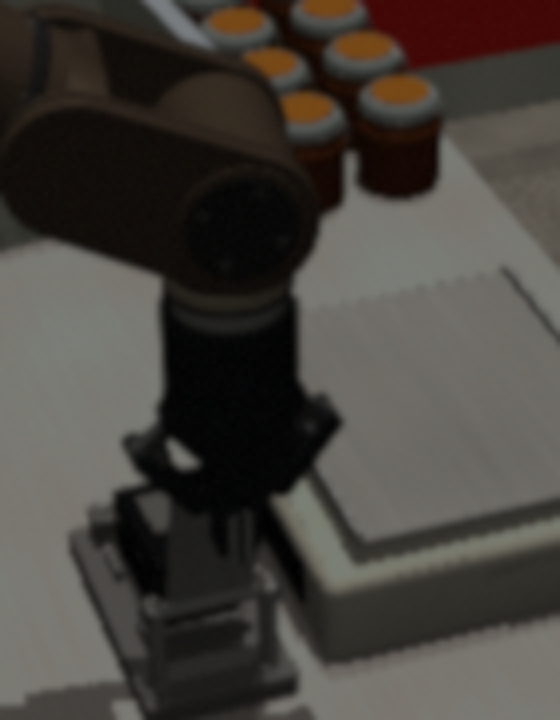

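apply_moves --steps '[{"tx": 1.5,"ty": -15,"tz": -3,"wx": -0.002,"wy": 0.007,"wz": 0.006},{"tx": 1.5,"ty": -28,"tz": -3,"wx": -0.002,"wy": 0.007,"wz": 0.006},{"tx": 1.5,"ty": -40,"tz": -10,"wx": -0.002,"wy": 0.007,"wz": 0.006},{"tx": 1.5,"ty": -51,"tz": -15,"wx": -0.002,"wy": 0.007,"wz": 0.006},{"tx": 1.5,"ty": -65,"tz": -14,"wx": -0.002,"wy": 0.007,"wz": 0.006},{"tx": 1.7,"ty": -80,"tz": -11,"wx": -0.002,"wy": 0.007,"wz": 0.006}]'

```text
time: 12.85
eef_pos: [0.5545, 0.0928, 0.3578]
tcp_rot: [1.0, -0.003, 0.007, 0.003]
contact_force: [-2.3, -6.3, 4.0]
opening: 0.002
```

```bash
cat > arc.py <<'E'
from look import *
tipnow(); s=readout.get_state()
def F(th,r): return (-84+r*np.cos(th)-1*np.sin(th)-11, 60+r*np.sin(th)+1*np.cos(th))
E
python3 - <<'E'
from arc import *
for a in [F(th,100) for th in (1.27,1.12,.97)]+[F(.8,104),F(.65,108),F(.5,112),F(.35,116),F(.25,118)]: print(np.round(a,0)); step(*tipT(*a),s)
c=cam("wrist"); save(c,"w15.png")
E
```

```text
tip [-68.7  -4.9 164.9] F [-2.3 -6.3  4. ] t 12.85
[-66. 156.]
t [-2.5 -1.5  9. ] w [ 0.0052 -0.0147 -0.0005] time 12.85 open 0.002
[-52. 150.]
t [ -2.6 -15.5  14.3] w [ 0.0052 -0.0147 -0.0005] time 12.85 open 0.002
[-39. 143.]
t [ -2.7 -28.6  21.6] w [ 0.0052 -0.0147 -0.0005] time 12.85 open 0.002
[-23. 135.]
t [ -2.8 -44.6  29.3] w [ 0.0052 -0.0147 -0.0005] time 12.85 open 0.002
[-10. 126.]
t [ -3.  -58.3  38.3] w [ 0.0052 -0.0147 -0.0005] time 12.85 open 0.002
[  3. 115.]
t [ -3.1 -70.8  49.9] w [ 0.0052 -0.0147 -0.0005] time 12.85 open 0.002
[ 14. 101.]
t [ -3.4 -81.7  63.7] w [ 0.0052 -0.0147 -0.0005] time 12.85 open 0.002
[19. 90.]
t [ -3.5 -87.2  74.2] w [ 0.0052 -0.0147 -0.0005] time 12.85 open 0.002
```

View pics/w15.png

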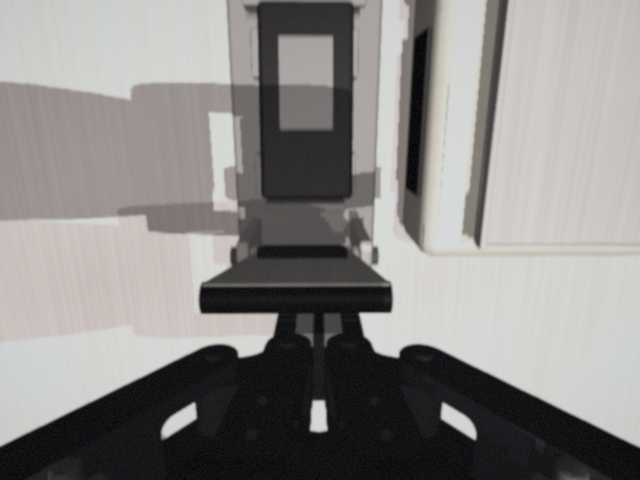

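apply_moves --steps '[{"tx": -2.5,"ty": -8,"tz": 12,"wx": 0.005,"wy": -0.014,"wz": 0},{"tx": -2.5,"ty": -16,"tz": 15,"wx": 0.005,"wy": -0.014,"wz": 0},{"tx": -2.5,"ty": -29,"tz": 21,"wx": 0.005,"wy": -0.014,"wz": 0},{"tx": -3,"ty": -45,"tz": 29,"wx": 0.005,"wy": -0.014,"wz": 0},{"tx": -3,"ty": -58,"tz": 38,"wx": 0.005,"wy": -0.014,"wz": 0},{"tx": -3,"ty": -58,"tz": 38,"wx": 0.005,"wy": -0.014,"wz": 0}]'

```text
time: 13.5
eef_pos: [0.5522, 0.1513, 0.3172]
tcp_rot: [1.0, -0.003, -0.0, -0.002]
contact_force: [0.3, -0.6, 0.2]
opening: -0.005
```

Run:
```python
from arc import *
for a in [F(.65,108),F(.5,112),F(.35,116),F(.25,120),F(.15,123),F(.1,125),F(.05,126)]: print(np.round(a,0)); step(*tipT(*a),s)
c=cam("wrist"); save(c,"w16.png")
```

```text
tip [ -8.7   0.3 124.2] F [ 0.3 -0.6  0.2] t 13.5
[-10. 126.]
t [ 0.2  0.3 -1.9] w [-0.0033  0.0004 -0.0002] time 13.5 open -0.005
[  3. 115.]
t [  0.2 -12.1   9.7] w [-0.0033  0.0004 -0.0002] time 13.5 open -0.005
[ 14. 101.]
t [  0.2 -22.9  23.6] w [-0.0033  0.0004 -0.0002] time 13.5 open -0.005
[21. 91.]
t [  0.2 -30.2  33.7] w [-0.0033  0.0004 -0.0002] time 13.5 open -0.005
[26. 79.]
t [  0.2 -35.6  45. ] w [-0.0033  0.0004 -0.0002] time 13.5 open -0.005
[29. 73.]
t [  0.2 -38.4  50.9] w [-0.0033  0.0004 -0.0002] time 13.5 open -0.005
[31. 67.]
t [  0.2 -39.9  57.1] w [-0.0033  0.0004 -0.0002] time 13.5 open -0.005
```

View pics/w16.png

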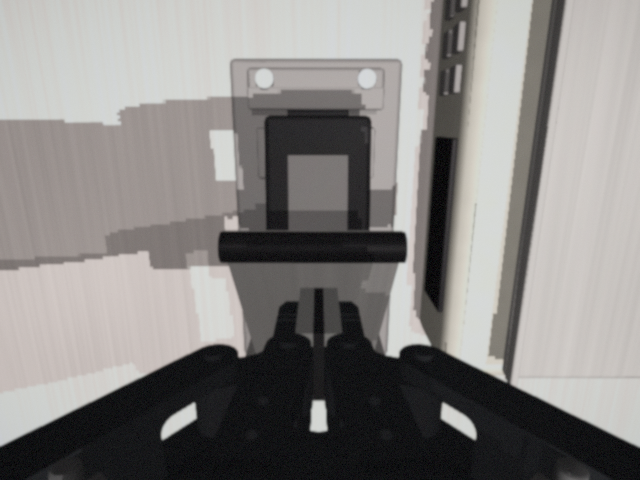

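apply_moves --steps '[{"tx": 0,"ty": -6,"tz": 5,"wx": -0.003,"wy": 0,"wz": 0},{"tx": 0,"ty": -12,"tz": 10,"wx": -0.003,"wy": 0,"wz": 0},{"tx": 0,"ty": -18,"tz": 17,"wx": -0.003,"wy": 0,"wz": 0},{"tx": 0,"ty": -23,"tz": 24,"wx": -0.003,"wy": 0,"wz": 0},{"tx": 0,"ty": -27,"tz": 30,"wx": -0.003,"wy": 0,"wz": 0},{"tx": 0,"ty": -30,"tz": 35,"wx": -0.003,"wy": 0,"wz": 0},{"tx": 0,"ty": -30,"tz": 35,"wx": -0.003,"wy": 0,"wz": 0}]'

```text
time: 14.25
eef_pos: [0.5527, 0.1799, 0.2829]
tcp_rot: [1.0, -0.003, -0.0, 0.001]
contact_force: [0.6, -3.0, 2.3]
opening: -0.001
```

Run:
```python
from arc import *
for a in [F(.2,121),F(.15,123),F(.1,125),F(.05,126),F(.0,126)]: print(np.round(a,0)); step(*tipT(*a),s)
c=cam("wrist"); save(c,"w17.png")
```

```text
tip [19.1 -0.1 89.9] F [ 0.6 -3.   2.3] t 14.25
[23. 85.]
t [-0.1 -4.   4.9] w [ 0.0015  0.     -0.0014] time 14.25 open -0.001
[26. 79.]
t [-0.2 -7.1 10.5] w [ 0.0015  0.     -0.0014] time 14.25 open -0.001
[29. 73.]
t [-0.2 -9.9 16.4] w [ 0.0015  0.     -0.0014] time 14.25 open -0.001
[31. 67.]
t [ -0.2 -11.4  22.6] w [ 0.0015  0.     -0.0014] time 14.25 open -0.001
[31. 61.]
t [ -0.2 -11.7  28.9] w [ 0.0015  0.     -0.0014] time 14.25 open -0.001
```

View pics/w17.png

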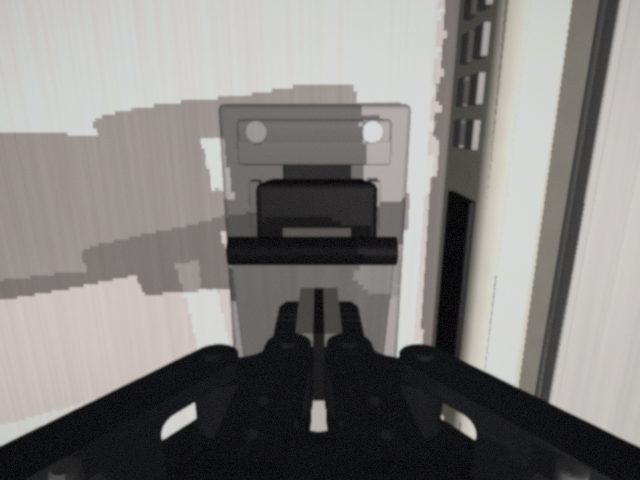

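apply_moves --steps '[{"tx": 0,"ty": -3,"tz": 5,"wx": 0,"wy": 0,"wz": 0},{"tx": 0,"ty": -5,"tz": 10,"wx": 0,"wy": 0,"wz": 0},{"tx": 0,"ty": -6,"tz": 15,"wx": 0,"wy": 0,"wz": 0},{"tx": 0,"ty": -7,"tz": 20,"wx": 0,"wy": 0,"wz": 0},{"tx": 0,"ty": -7,"tz": 24,"wx": 0,"wy": 0,"wz": 0},{"tx": 0,"ty": -7,"tz": 24,"wx": 0,"wy": 0,"wz": 0}]'

```text
time: 14.9
eef_pos: [0.5528, 0.1871, 0.2593]
tcp_rot: [1.0, -0.003, 0.0, 0.0]
contact_force: [0.8, -3.1, 4.1]
opening: -0.003
```

Run:
```python
from arc import *
c=cam("wrist"); save(c,"w18.png")
```

```text
tip [26.4 -0.4 66.3] F [ 0.8 -3.1  4.1] t 14.9
```

View pics/w18.png

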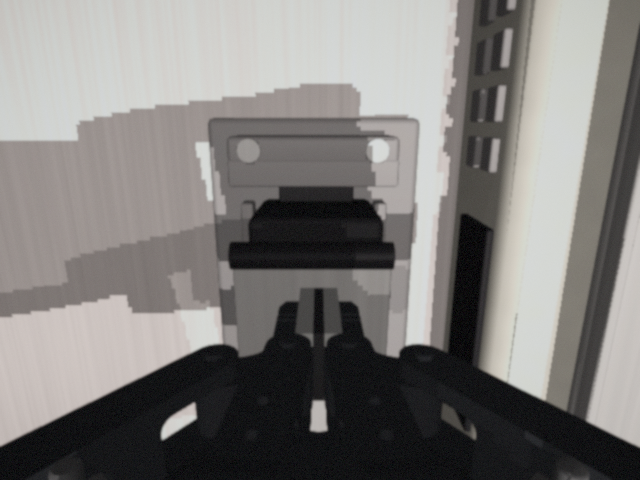

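apply_moves --steps '[{"tx": 0,"ty": 0,"tz": 2,"wx": 0,"wy": 0,"wz": 0},{"tx": 0,"ty": 0,"tz": 4,"wx": 0,"wy": 0,"wz": 0},{"tx": 0,"ty": 0,"tz": 4,"wx": 0,"wy": 0,"wz": 0}]'

```text
time: 15.25
eef_pos: [0.5528, 0.1873, 0.2556]
tcp_rot: [1.0, -0.003, 0.0, 0.0]
contact_force: [0.6, -5.6, 7.4]
opening: -0.003
```

apply_moves --steps '[{"tx": 0,"ty": 0,"tz": 2,"wx": 0,"wy": 0,"wz": 0},{"tx": 0,"ty": 0,"tz": 2,"wx": 0,"wy": 0,"wz": 0}]'

```text
time: 15.45
eef_pos: [0.5529, 0.1874, 0.2544]
tcp_rot: [1.0, -0.003, 0.0, 0.0]
contact_force: [-0.8, -4.9, 11.2]
opening: -0.003
```

Run:
```python
from arc import *
```

```text
tip [26.7 -0.4 61.4] F [-0.8 -4.9 11.2] t 15.45
```

Tip at 61.4 mm with 11 N on it, so it's near shut. I'll keep pressing until the force jumps at the hard stop.

apply_moves --steps '[{"tx": 0,"ty": 0,"tz": 2,"wx": 0,"wy": 0,"wz": 0},{"tx": 0,"ty": 0,"tz": 2,"wx": 0,"wy": 0,"wz": 0}]'

```text
time: 15.65
eef_pos: [0.5532, 0.1874, 0.2543]
tcp_rot: [1.0, -0.003, -0.0, 0.0]
contact_force: [-5.8, -6.3, 19.1]
opening: 0.001
```

apply_moves --steps '[{"tx": 0,"ty": 0,"tz": 2,"wx": 0,"wy": 0,"wz": 0},{"tx": 0,"ty": 0,"tz": 2,"wx": 0,"wy": 0,"wz": 0}]'

```text
time: 15.85
eef_pos: [0.5534, 0.1875, 0.2542]
tcp_rot: [1.0, -0.003, -0.001, 0.001]
contact_force: [-10.7, -7.6, 28.4]
opening: -0.0
```

apply_moves --steps '[{"tx": 0,"ty": 3,"tz": -10,"wx": 0,"wy": 0,"wz": 0},{"tx": 0,"ty": 10,"tz": -50,"wx": 0,"wy": 0,"wz": 0},{"tx": 0,"ty": 0,"tz": -100,"wx": 0,"wy": 0,"wz": 0},{"tx": 0,"ty": -20,"tz": -145,"wx": 0,"wy": 0,"wz": 0},{"tx": 0,"ty": -40,"tz": -180,"wx": 0,"wy": 0,"wz": 0},{"tx": 0,"ty": -40,"tz": -180,"wx": 0,"wy": 0,"wz": 0}]'

```text
time: 16.45
eef_pos: [0.5529, 0.23, 0.435]
tcp_rot: [1.0, -0.002, 0.005, -0.003]
contact_force: [-0.4, 0.0, 0.9]
opening: 0.001
```

Run:
```python
from arc import *
c=cam("wrist"); im=cv2.convertScaleAbs(c["img"][:,:,::-1],alpha=1.5,beta=0)
d=np.load("dock.npy"); Rd=Rot.from_rotvec([0,0,d[2]]).as_matrix()
P=lambda X:proj(c,np.array([d[0],d[1],.02])+np.atleast_2d(X)/1000@Rd.T)
for th,col in ((0,(0,0,255)),(.1,(0,255,255))):
  for y in (29,-29):
    u=P((-84+136*np.cos(th),y,58+136*np.sin(th)))[0]; cv2.circle(im,tuple(int(v) for v in u),1,col,-1)
for X in [(55,27,0),(55,-27,0),(53.5,25.5,50),(53.5,-25.5,50),(65,38,23),(65,-38,23)]:
    u=P(X)[0]; cv2.circle(im,tuple(int(v) for v in u),1,(0,255,0),-1)
cv2.imwrite("pics/w19.png",cv2.resize(im[100:420,200:440],None,fx=2.4,fy=1.8,interpolation=cv2.INTER_CUBIC))
c=cam("side"); save(c,"side6.png",(200,100,480,400),2); 
c=cam("top"); save(c,"t6.png",(150,120,500,320),2.2)
```

```text
tip [ 70.4  -1.7 242. ] F [-0.4  0.   0.9] t 16.45
```

View pics/w19.png

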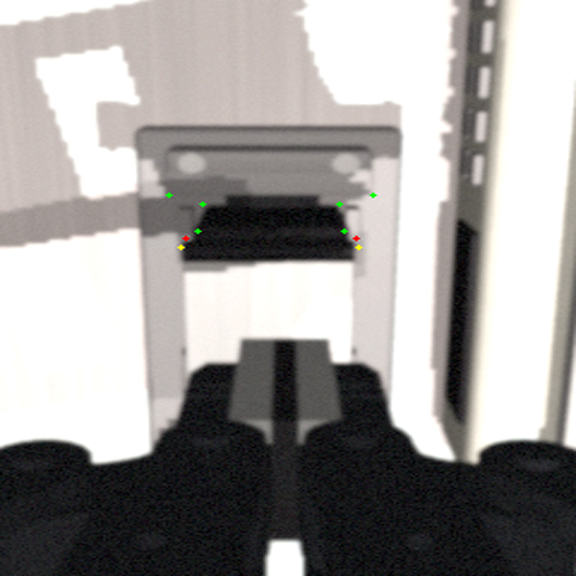

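View pics/side6.png

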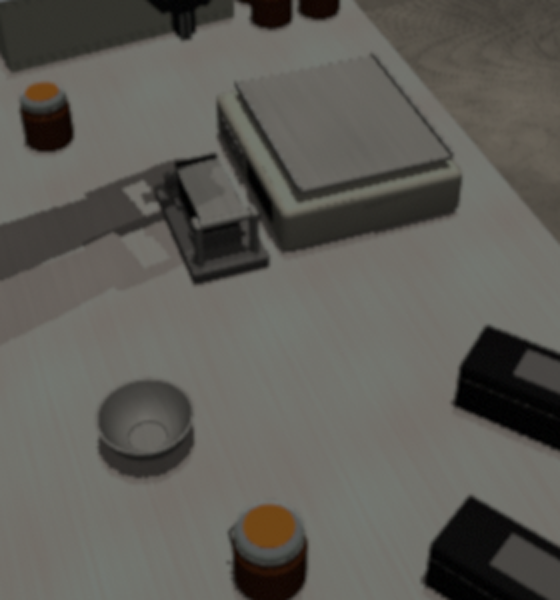

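View pics/t6.png

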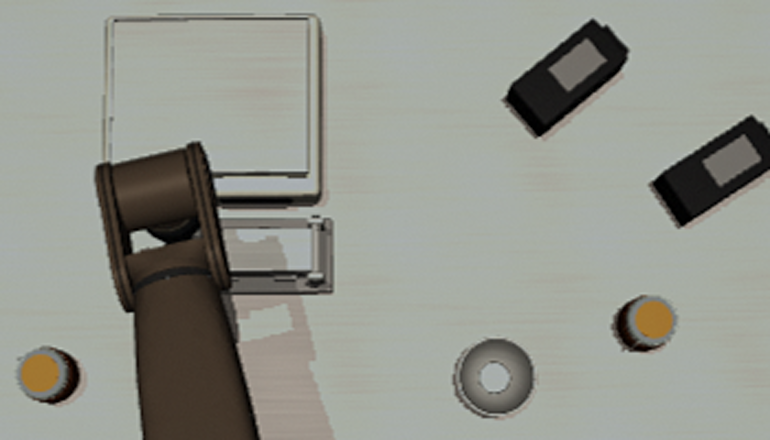

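Run:
```python
from look import *
c=cam("side"); im=cv2.convertScaleAbs(c["img"][:,:,::-1],alpha=2.2,beta=0)[160:250,260:350]; k=7
im=cv2.resize(im,None,fx=k,fy=k,interpolation=cv2.INTER_CUBIC)
d=np.load("dock.npy"); Rd=Rot.from_rotvec([0,0,d[2]]).as_matrix()
P=lambda X:(proj(c,np.array([d[0],d[1],.02])+np.atleast_2d(X)/1000@Rd.T)[0]-[260,160]+.5)*k
for th,col in ((0,(0,0,255)),(.1,(0,255,255))):
  for y in (29,-29):
   for r in (136,):
    u=P((-84+r*np.cos(th)-np.sin(th),y,60+r*np.sin(th)+np.cos(th))); cv2.circle(im,tuple(int(v) for v in u),3,col,-1)
for X in [(-84,42,67),(-84,-42,67),(65,38,23)]:
    u=P(X); cv2.circle(im,tuple(int(v) for v in u),3,(0,255,0),-1)
cv2.imwrite("pics/side7.png",im)
s=readout.get_state(); print(s["time"])
```

```text
16.65
```

View pics/side7.png

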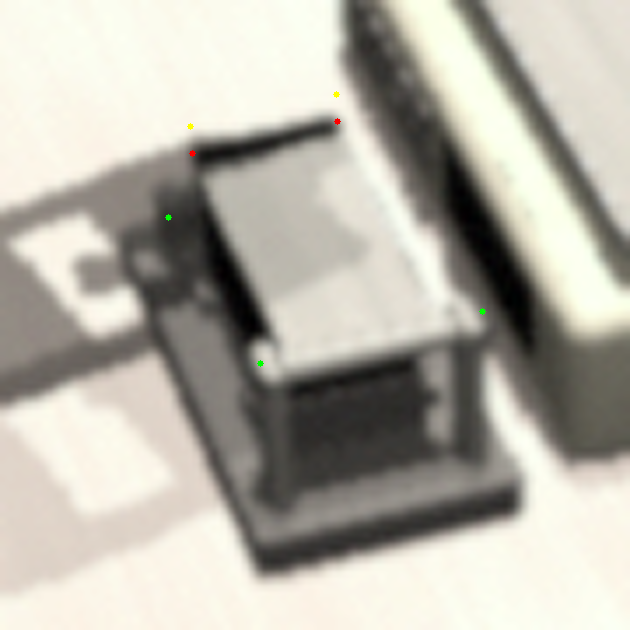

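Run:
```python
from plant import ctrl, readout
print(readout.get_state()["contact_force"]); print(ctrl.sign_off())
```

```text
[-1.4259461  -0.22212428 -0.70621874]
the job is handed in; nothing more can be done
None
```

The smallest of the three look-alike packs is in the dock with its tongue under the lip, and the clamp plate is pressed shut over it. I handed the job in at about 16.7 s of the 59 s allowed.

**What I did:** I carried the pack over the clamp, entered it at 15° with the tongue down and slid the tongue in under the lip. I then lowered the heel inside the heel wall onto the spring block and let go. After that I swung the clamp over from behind and pressed it shut with the closed fingers.

**Last checks:**
- **Clamp:** the plate stopped with the fingertips at 61 mm over the dock floor, as expected when shut. Force then rose from 11 to 28 N with almost no further travel, which is what the hard stop would do. In the side picture after backing off, the free edge lies on the predicted shut position, not on the one for 0.1 rad open.
- **Pack:** its lower front corners, picked by eye in the wrist picture, were within about 2 mm of home. The plate hides the rest of the pack, so I could not see the heel end directly.
- **Surroundings:** the bowl, both jars and the other two packs appear where they were in the first pictures, though I only compared them by eye. The robot was touching nothing at hand-in.

**What disagreed:**
- Moves landed off target by anything up to 9 mm, so I re-measured and corrected before the tight parts. The largest error was while pushing the clamp.
- The first model fit of the pack left errors of up to 6 pixels, because the block's edges are bevelled. I refitted allowing for the bevel before grasping.

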